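# Load the two-tier drying carrier with moisture tins

## Task

Load the drying carrier for the oven: stand the two larger moisture tins upright in the lower tray, one in each bay (either way round), then set the bridge shelf over them with its two feet down in the tray's end slots, and last stand the smallest tin upright on the shelf between its two ribs. Keep the tins upright all the time and leave the sample jars standing where they are.

Things in the scene. Friction and masses are not known exactly. Their poses are not given: they have to be found in the camera images.
- tray: Fixed steel tray 94 (x) by 222 mm (y), a wire loop 10 mm out at each end. Floor 3 mm above worktop. Rim and cross ribs 3 mm thick, tops 9 mm above worktop; ribs at y = 0 and +-86.5 mm leave two bays (centres y = +-43 mm, 85 mm along y, 88 along x) and outside them two end slots 20 mm wide (centres y = +-98 mm) for the shelf's feet. Origin: centre of underside, z up, y along the bays.
- shelf: Loose aluminium bridge shelf, 0.22 kg, 64 (x) by 200 mm (y), top 61 mm above its feet; end frames (feet) 4 mm thick, 60 wide at y = +-98 mm. Long edges folded down 15 mm: grip the middle across the 64 mm. On the tray its origin comes over the tray's, on the tray floor, clear of the tins. Two 6 mm high ribs on top, 68 mm apart; small tin goes midway (x = y = 0). Origin: centre of foot plane.
- large_tin: Largest of three round aluminium moisture tins with push lid (lid stays on), 68 mm diameter, 38 mm high, about 0.11 kg. Origin: centre of the underside, z up. The tins start in a row along the front edge, close before a tall heating cabinet (front face about x = 0.57 m, door handle to x = 0.53 at y = 0.41, right side y = -0.11, 0.48 m high): carry round in front of it.
- medium_tin: Middle one of the three moisture tins, 62 mm diameter, 34 mm high, about 0.11 kg. Origin: centre of the underside, z up.
- small_tin: Smallest of the three moisture tins, 54 mm diameter, 30 mm high, about 0.11 kg. Origin: centre of the underside, z up.
- row_jar: Bystander: small sample jar with a grey screw cap, 49 mm diameter, 60 mm high, standing in the row of tins. Not to be moved. Origin: centre of the underside.
- big_jar: Bystander: tall sample jar with a blue screw cap, 64 mm diameter, 85 mm high, standing beyond the left end of the row. Not to be moved. Origin: centre of the underside.

How it is judged:
By the outcome, as a careful person would: the job done as asked, in the order asked, and still so for the second after the job is handed in, with the robot touching nothing.
It also fails if it takes over 141 s, if anything falls off the work surface, if the arm or the gripper's body presses on something with over 40 N, if the wrist force passes 120 N, or if a joint passes its speed limit or range.

## Robot

A 6-joint arm with a two-finger parallel gripper is mounted at the origin on a cart in front of the work surface, level with it; the furniture and walls round the work are solid. World frame = base frame: x ahead of the robot, y to its left, z up, the work surface at z = 0. Lengths are in m, angles in rad, forces in N, time in s.
With the tool pointing down it reaches from about 0.2 to 0.875 m from the base axis. Payload 3.4 kg.
Tool frame: the origin (TCP) lies midway between the tips of the shut fingers; the grasp point (between the pads) lies 19 mm behind it; y points along the fingers, x is the direction in which the jaws open and shut, and the axes are right-handed (so a half turn about y gives the same grasp; the last joint's range is limited). The gripper opens to 94 mm and grips with 3 to 60 N. Pads are 16 mm wide; open, the fingers measure 119 mm over their backs; the gripper's body (75 mm by 177 mm) begins 78 mm behind the grasp point.
Start: joints at [-1.363, 0.276, 1.505, -0, 1.361, -0.121], TCP at [0.186, -0.544, 0.205] pointing down, gripper open.
Joint ranges: [-2.89, 2.89], [-0.75, 2.08], [0.22, 2.7], [-1.18, 4.32], [0.11, 2.71], [-2.7, 2.7]. Speed limits (rad/s): [2.57, 2.57, 3.14, 3.14, 3.14, 3.14].

## Interface

Orientations are given as a 3x3 rotation matrix whose columns are the frame's x, y, z axes.
In Python, from plant import status, cams, job gives the robot as it stands.
- The arm moves only by the tool carry_out, never from a script. Its argument "increments" is text: rows parted by semicolons, each of 7 numbers parted by spaces: the turn, a rotation vector about the tool's x, y, z in rad, then the shift along the tool's x, y, z in mm, then the finger opening in mm, from 0 to 94. A call has 1 to 5 rows; each row shifts and turns the commanded pose from where the row before left it, along the tool's axes as they then stand; what a row does not reach is not made up. A row lasts 1/12 s, in which the tool goes at most 41.7 mm and 7.16 degrees, less where a joint would pass 70% of its speed; a pose out of reach is approached as far as the arm can. A call with a gripper value outside its range is refused whole. The fingers move at their own pace and stop on an object; the grip force is fixed at half the most. Time passes only in rows, so rows that do not move let the fingers close. It gives the time, the measured TCP pose, the force and the opening at its end, in the units of the state.
- status.sense(): the state, without advancing time (a new reading comes with each control period).
- cams.snapshot(name): name is "side" or "top"; returns (picture, depth): 420x560x3 uint8, red, green, blue; 420x560 float32, m along the optical axis (not along the pixel's ray), 0 where there is no reading.
- cams.camera_model(name): a dict with "fx", "fy", "cx", "cy" (pixels), "xyz" and "rotation" of the camera in the world. Camera axes: x right, y up, looking along -z (the intrinsics and any distortion apply to the point x, -y, -z); pixel columns grow to the right and rows downward; lengths in m; the calibration is good to about 2 mm. A picture is of the moment at which its call begins. camera_model takes no time and is no camera call.
- job.job_done(): hands the job in, once; it reports no verdict.
The state is a dict: "time_s": time; "q": joint angles; "dq": joint speeds; "effort": joint torques, N m; "tcp_pos": TCP position; "ee_rot": TCP orientation; "force": force on the tool from outside, world axes, zero at the start; "ft_torque": the same for the moment, N m; "finger_gap": finger opening in m.
Only numpy, scipy, OpenCV 4.12 (cv2) and the standard library are available. Lean on these libraries where they do the work, as an engineer would, in place of code of your own. Each camera call takes 0.05 s, during which the arm holds its last target.

## Working session

There is one attempt and no reset: what is moved stays moved. The work goes in short steps, Python scripts to look and compute and a tool call to move; the robot and the scene stay as the last step left them, time stands still between calls to the robot, and variables do not carry over. Pictures are saved under pics/ and viewed, and the job is handed in when it is done.

Besides the shell and the picture viewer there is one more tool, called after "Emit:" as name(argument=value, ...) on one line, values as JSON. carry_out: Moves the arm, as the interface text tells. Its arguments: {"type":"object","properties":{"increments":{"type":"string"}},"required":["increments"]}

```bash
ls; mkdir -p pics
python3 - <<'E'
from plant import status,cams
import cv2,numpy as np
np.set_printoptions(precision=4,suppress=True)
s=status.sense()
for k in s: print(k,np.array(s[k]))
for n in("side","top"):
    p,d=cams.snapshot(n); cv2.imwrite(f"pics/{n}0.png",p[:,:,::-1]); np.savez(f"pics/{n}0.npz",p=p,d=d)
    print(n,cams.camera_model(n), (d>0).mean())
E
```

```text
pics
time_s 0.0
q [-1.363   0.2766  1.5061  0.      1.3607 -0.121 ]
dq [ 0.0015  0.0011  0.0005 -0.0005  0.0001  0.0004]
effort [  0.002  -40.4583 -23.7236   0.0701   0.0345  -0.0001]
tcp_pos [ 0.1856 -0.5436  0.2046]
ee_rot [[ 0.3229 -0.0004  0.9464]
 [-0.9464  0.0018  0.3229]
 [-0.0018 -1.      0.0002]]
force [-0.1292 -0.1104 -0.4338]
ft_torque [-0.0324  0.0293  0.0278]
finger_gap 0.09399665539178122
side {'fx': 538.8378846087343, 'fy': 538.8378846087343, 'cx': 274.5849513289714, 'cy': 209.79917220370584, 'xyz': array([0.3445, 1.4905, 0.7574]), 'rotation': array([[-0.9899,  0.068 , -0.1242],
       [-0.1414, -0.4341,  0.8897],
       [ 0.0066,  0.8983,  0.4394]])} 0.9958588435374149
top {'fx': 406.30938229007694, 'fy': 406.30938229007694, 'cx': 284.25206433510357, 'cy': 210.45061034733487, 'xyz': array([0.3628, 0.0454, 1.1661]), 'rotation': array([[-0.025 ,  0.9845, -0.1737],
       [-0.9996, -0.0263, -0.0056],
       [-0.0101,  0.1735,  0.9848]])} 0.9959438775510204
```

View pics/top0.png

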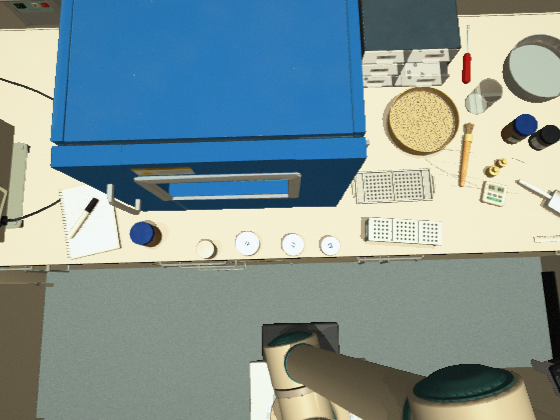

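View pics/side0.png

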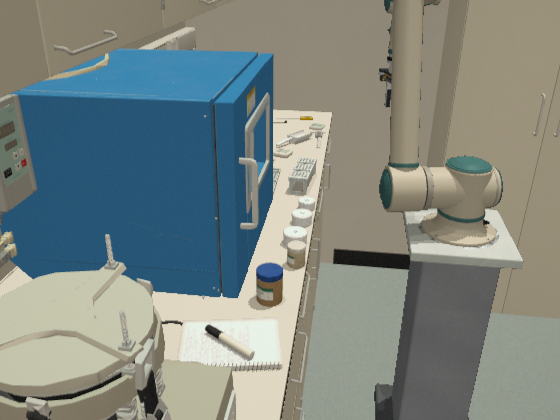

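Run:
```python
import cv2,numpy as np
p=np.load("pics/top0.npz")["p"][:,:,::-1]
cv2.imwrite("pics/z1.png",cv2.resize(p[150:280,120:345],None,fx=3.5,fy=3.5,interpolation=cv2.INTER_CUBIC))
cv2.imwrite("pics/z2.png",cv2.resize(p[155:260,340:455],None,fx=6,fy=5.6,interpolation=cv2.INTER_CUBIC))
```

```text
(no output)
```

View pics/z1.png

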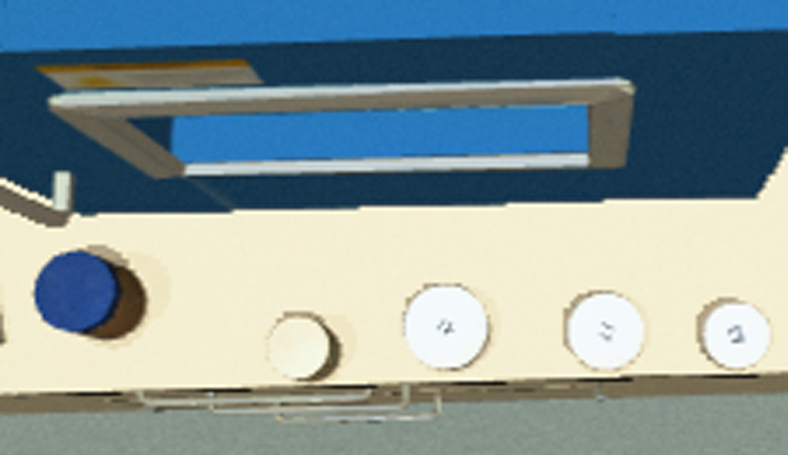

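View pics/z2.png

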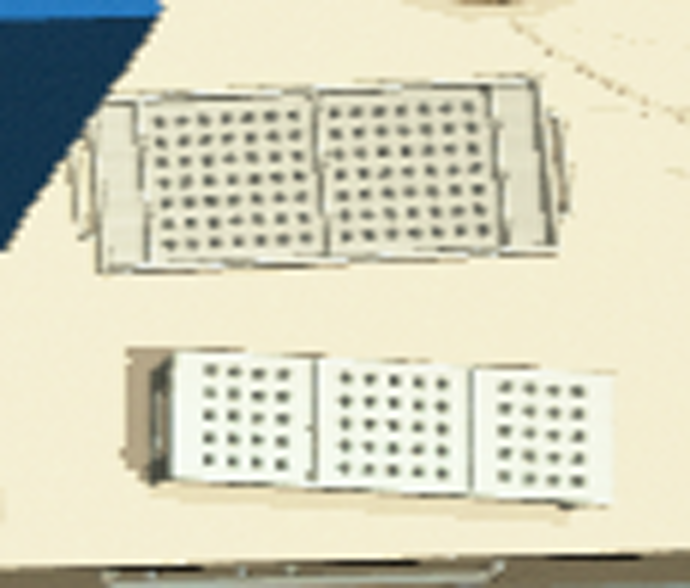

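```bash
cat > h.py <<'E'
import numpy as np,cv2
from plant import status,cams
np.set_printoptions(precision=4,suppress=True)
def ray(n,u,v):
    m=cams.camera_model(n)
    d=np.array([(u-m['cx'])/m['fx'],-(v-m['cy'])/m['fy'],-1.0])
    return np.array(m['xyz']),np.array(m['rotation'])@d
def onz(n,u,v,z):
    o,d=ray(n,u,v); return o+d*(z-o[2])/d[2]
def cloud(n,d):
    m=cams.camera_model(n); v,u=np.mgrid[0:420,0:560]
    c=np.stack([(u-m['cx'])/m['fx'],-(v-m['cy'])/m['fy'],-np.ones(u.shape)],-1)*d[...,None]
    return c@np.array(m['rotation']).T+np.array(m['xyz'])
E
python3 - <<'E'
from h import *
z=np.load("pics/top0.npz");p=z["p"];P=cloud("top",z["d"])
for nm,(u,v),h in [("big",(143,233),.085),("rowjar",(206,248),.06),("L",(247,243),.038),("M",(293,244),.034),("S",(329,245),.03)]:
    print(nm,P[v,u])
    hh=P[v-3:v+4,u-3:u+4,2].mean()
    m=((abs(P[...,2]-h)<.008)).astype(np.uint8)
    n,lab,st,ce=cv2.connectedComponentsWithStats(m,connectivity=4)
    l=lab[v,u]; print("  depth mask",st[l],ce[l],onz("top",*ce[l],h), "diam",2*np.sqrt(st[l][4]/np.pi)/406.3*(1.166-h))
# tray, shelf clouds
reg=P[:, :]
sh=(P[...,2]>.052)&(P[...,2]<.075)&(P[...,1]<-.12)&(P[...,0]<.56)&(P[...,1]>-.5)
sh[:,:340]=0; sh[:210]=0; sh[260:]=0; sh[:,460:]=0
q=P[sh];print(q.shape,q.mean(0)); 
v,u=np.nonzero(sh); pts=np.array([onz("top",a,b,.061)[:2] for a,b in zip(u,v)],np.float32)
print("shelf",cv2.minAreaRect(pts))
for nm,z0,l in [("tray",.009,[(105,103),(537,78),(556,252),(98,272)]),("shelf",.061,[(178,352),(614,375),(610,503),(172,480)]),("shelfribs",.067,[(316,360),(316,488),(470,368),(470,494)]),("trayribs",.009,[(150,98),(150,264),(316,92),(322,256),(490,85),(500,250)])]:
    q=np.array([onz("top",340+(a+.5)/6-.5,155+(b+.5)/5.6-.5,z0) for a,b in l]); print(nm,q,q.mean(0))
v,u=np.nonzero((np.abs(P[...,2]-0)<.2)&(P[...,0]<.4)&(P[...,0]>.3)&(P[...,1]<.4))
print("edge x at y0", [onz("top",c,r,0)[:2] for c,r in [(250,263),(300,262),(400,257)]])
E
```

```text
big [0.5023 0.4326 0.0839]
  depth mask [130 222  24  23 437] [141.3158 232.8902] [0.5026 0.4368 0.085 ] diam 0.0627588026738654
rowjar [0.4597 0.2674 0.0601]
  depth mask [196 240  19  18 257] [204.9611 248.8521] [0.4575 0.2703 0.06  ] diam 0.04924134711921717
L [0.4728 0.158  0.0356]
  depth mask [235 231  25  25 469] [247.1002 242.936 ] [0.4728 0.1574 0.038 ] diam 0.06784279909809006
M [0.4669 0.0298 0.034 ]
  depth mask [282 234  22  22 382] [292.7696 244.2147] [0.4663 0.0305 0.034 ] diam 0.061444971241990595
S [ 0.4618 -0.0707  0.0302]
  depth mask [321 236  19  19 291] [330.1546 245.2715] [ 0.461  -0.0739  0.03  ] diam 0.05381868262144653
(1751, 3) [ 0.4924 -0.2768  0.0613]
shelf ((0.49263930320739746, -0.27598848938941956), (0.20183175802230835, 0.06487791985273361), 84.9501724243164)
tray [[ 0.6728 -0.1645  0.009 ]
 [ 0.6804 -0.376   0.009 ]
 [ 0.5873 -0.3771  0.009 ]
 [ 0.5828 -0.156   0.009 ]] [ 0.6308 -0.2684  0.009 ]
shelf [[ 0.5319 -0.1813  0.061 ]
 [ 0.5153 -0.3791  0.061 ]
 [ 0.4529 -0.3715  0.061 ]
 [ 0.4691 -0.1747  0.061 ]] [ 0.4923 -0.2767  0.061 ]
shelfribs [[ 0.5254 -0.2425  0.067 ]
 [ 0.463  -0.238   0.067 ]
 [ 0.5196 -0.3119  0.067 ]
 [ 0.4583 -0.3069  0.067 ]] [ 0.4916 -0.2748  0.067 ]
trayribs [[ 0.6748 -0.1866  0.009 ]
 [ 0.5863 -0.1813  0.009 ]
 [ 0.6758 -0.2677  0.009 ]
 [ 0.5883 -0.2644  0.009 ]
 [ 0.6773 -0.3528  0.009 ]
 [ 0.5891 -0.3503  0.009 ]] [ 0.6319 -0.2672  0.009 ]
edge x at y0 [array([0.419 , 0.1535]), array([0.4182, 0.0109]), array([ 0.425 , -0.2742])]
```

Run:
```python
from h import *
z=np.load("pics/top0.npz");p=z["p"];P=cloud("top",z["d"])
for u,v in [(135,178),(160,178),(200,177),(250,176),(298,174),(200,198),(280,195),(296,193),(120,205),(112,195),(55,150),(363,150),(300,150),(350,205)]: print((u,v),P[v,u])
zs=np.load("pics/side0.npz");Q=cloud("side",zs["d"])
for u,v in [(268,100),(262,110),(252,140),(250,180),(252,222),(262,205),(270,135),(275,80)]: print("side",(u,v),Q[v,u])
g=cv2.cvtColor(p,cv2.COLOR_RGB2GRAY)
# hole blobs on upsampled
for nm,(x0,y0,x1,y1),z0 in [("tray",(350,165,440,207),.003),("shelf",(362,215,445,250),.061)]:
    c=cv2.resize(g[y0:y1,x0:x1],None,fx=8,fy=8,interpolation=cv2.INTER_CUBIC)
    b=cv2.morphologyEx(c,cv2.MORPH_BLACKHAT,np.ones((25,25),np.uint8))
    m=(b>45).astype(np.uint8)
    n,lab,st,ce=cv2.connectedComponentsWithStats(m)
    W=[]
    for s,k in zip(st[1:],ce[1:]):
        if 40<s[4]<500 and max(s[2:4])<22: W.append(onz("top",x0+(k[0]+.5)/8-.5,y0+(k[1]+.5)/8-.5,z0)[:2])
    W=np.array(W,np.float32); print(nm,len(W),cv2.minAreaRect(W)); np.save(f"pics/{nm}h.npy",W)
    cv2.imwrite(f"pics/m_{nm}.png",np.hstack([m*255]))
```

```text
(135, 178) [0.5729 0.3433 0.3888]
(160, 178) [0.5702 0.2921 0.3937]
(200, 177) [0.5699 0.2133 0.3944]
(250, 176) [0.5694 0.1152 0.3935]
(298, 174) [0.5713 0.021  0.3918]
(200, 198) [0.5687 0.2543 0.2035]
(280, 195) [0.5712 0.0602 0.2016]
(296, 193) [0.5682 0.0221 0.2333]
(120, 205) [0.5369 0.4073 0.3011]
(112, 195) [0.5506 0.4082 0.3412]
(55, 150) [0.6039 0.4535 0.4783]
(363, 150) [ 0.5878 -0.0916  0.4805]
(300, 150) [0.5914 0.0188 0.4789]
(350, 205) [ 0.5791 -0.1398  0.0018]
side (268, 100) [0.5681 0.0364 0.3755]
side (262, 110) [0.5673 0.1433 0.3767]
side (252, 140) [ 0.6358 -0.0791  0.2176]
side (250, 180) [0.5662 0.3284 0.2578]
side (252, 222) [0.5461 0.4171 0.1924]
side (262, 205) [0.5746 0.1057 0.0861]
side (270, 135) [ 0.5749 -0.0485  0.2468]
side (275, 80) [ 0.7231 -1.2028  0.1534]
tray 99 ((0.6378318071365356, -0.2704428434371948), (0.1899084597826004, 0.10705631971359253), 85.60615539550781)
shelf 67 ((0.49392223358154297, -0.26391127705574036), (0.19470976293087006, 0.05561451241374016), 89.05351257324219)
```

View pics/m_tray.png

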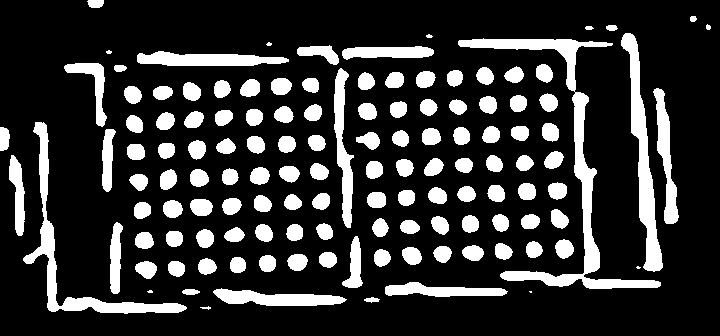

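View pics/m_shelf.png

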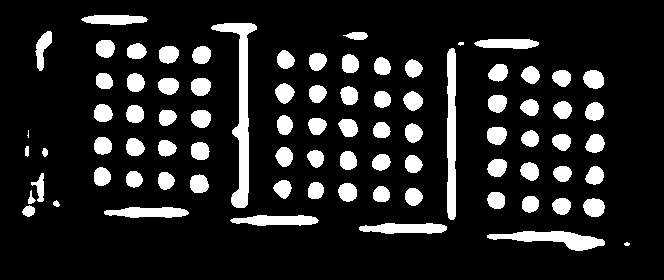

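Run:
```python
from h import *
for nm,dy in [("tray",.086),("shelf",None)]:
    W=np.load(f"pics/{nm}h.npy").astype(float)
    c=np.median(W,0)
    # keep points with close neighbours both ways
    D=np.linalg.norm(W[:,None]-W[None],axis=2); k=(np.sort(D,1)[:,2]<.0145)
    W=W[k]; print(nm,len(W),W.mean(0),W.min(0),W.max(0))
    v=np.linalg.svd(W-W.mean(0))[2][0]; v*=np.sign(v[1]); print(" yaw",np.arctan2(-v[0],v[1]))
```

```text
tray 95 [ 0.6328 -0.2681] [ 0.5889 -0.3449] [ 0.6674 -0.1913]
 yaw 0.028545423796736906
shelf 64 [ 0.4937 -0.2755] [ 0.4647 -0.3615] [ 0.5229 -0.1917]
 yaw -0.0774062345651858
```

Emit:
carry_out(increments="0 0.11 0 0 0 0 94; 0 0.11 0 0 0 0 94; 0 0.109 0 0 0 0 94; 0 0 0 -33 0 13.5 94; 0 0 0 -33 0 13.5 94")

```text
time_s: 0.52
tcp_pos: [0.2124, -0.4784, 0.2044]
ee_rot: [[-0.003, -0.0, 1.0], [-1.0, 0.001, -0.003], [-0.001, -1.0, -0.0]]
force: [-0.5, 1.5, -0.7]
finger_gap: 0.0938
```

Emit:
carry_out(increments="0 0 0 -33 0 13.5 94; 0 0 0 -33 0 13.5 94; 0 0 0 -33 0 13.5 94; 0 0 0 -33 0 13.5 94; 0 0 0 -33 0 13.5 94")

```text
time_s: 0.93
tcp_pos: [0.2803, -0.3113, 0.2052]
ee_rot: [[-0.001, -0.0, 1.0], [-1.0, 0.001, -0.001], [-0.001, -1.0, -0.0]]
force: [0.7, 0.4, -0.2]
finger_gap: 0.0944
```

Emit:
carry_out(increments="0 0 0 -33 0 13.5 94; 0 0 0 -33 0 13.5 94; 0 0 0 -33 0 13.5 94; 0 0 0 -33 0 13.5 94; 0 0 0 -33 0 13.5 94")

```text
time_s: 1.35
tcp_pos: [0.3477, -0.1464, 0.2053]
ee_rot: [[-0.001, 0.0, 1.0], [-1.0, 0.0, -0.001], [-0.0, -1.0, 0.0]]
force: [0.5, 0.3, -0.4]
finger_gap: 0.0938
```

Emit:
carry_out(increments="0 0 0 -33 0 13.5 94; 0 0 0 -33 0 13.5 94; 0 0 0 -33 0 13.5 94; 0 0 0 -33 0 13.5 94; 0 0 0 -33 0 13.5 94")

```text
time_s: 1.77
tcp_pos: [0.4152, 0.0186, 0.2053]
ee_rot: [[0.0, -0.0, 1.0], [-1.0, -0.0, 0.0], [0.0, -1.0, -0.0]]
force: [-0.4, -0.3, -0.3]
finger_gap: 0.0941
```

Emit:
carry_out(increments="0 0 0 -35 0 14.5 94; 0 0 0 -35 0 14.5 94; 0 0 0 -35 0 14.5 94; 0 0 0 -34 20 14.3 94; 0 0 0 0 35 0 94")

```text
time_s: 2.18
tcp_pos: [0.479, 0.1618, 0.153]
ee_rot: [[0.004, 0.012, 1.0], [-1.0, 0.005, 0.004], [-0.005, -1.0, 0.012]]
force: [0.5, 0.3, 0.1]
finger_gap: 0.0936
```

Emit:
carry_out(increments="0 0 0 0 35 0 94; 0 0 0 0 35 0 94; 0 0 0 0 20 0 94; 0 0 0 0 0 0 94; 0 0 0 0 0 0 94")

```text
time_s: 2.6
tcp_pos: [0.4722, 0.1553, 0.0598]
ee_rot: [[-0.0, -0.003, 1.0], [-1.0, -0.001, -0.0], [0.001, -1.0, -0.003]]
force: [-0.0, 0.8, 1.5]
finger_gap: 0.0942
```

Run:
```python
from h import *
for n,b in(("side",(240,180,340,290)),("top",(190,180,340,280))):
    p,d=cams.snapshot(n); x0,y0,x1,y1=b; cv2.imwrite(f"pics/{n}1.png",cv2.resize(p[y0:y1,x0:x1,::-1],None,fx=5,fy=5,interpolation=cv2.INTER_CUBIC))
```

```text
(no output)
```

View pics/top1.png

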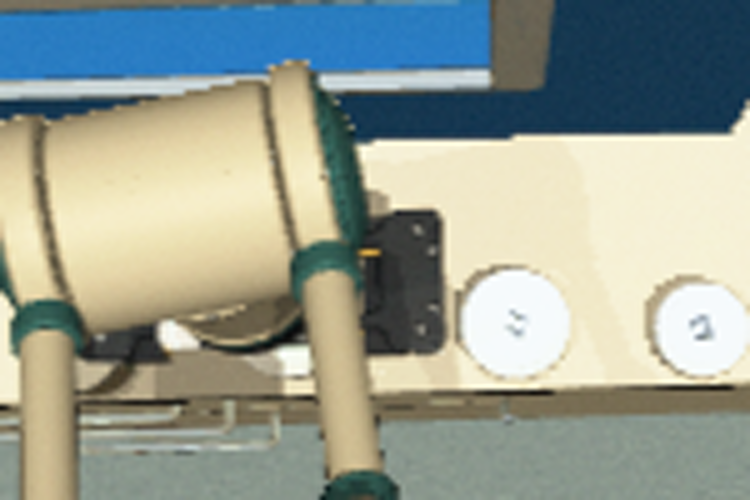

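View pics/side1.png

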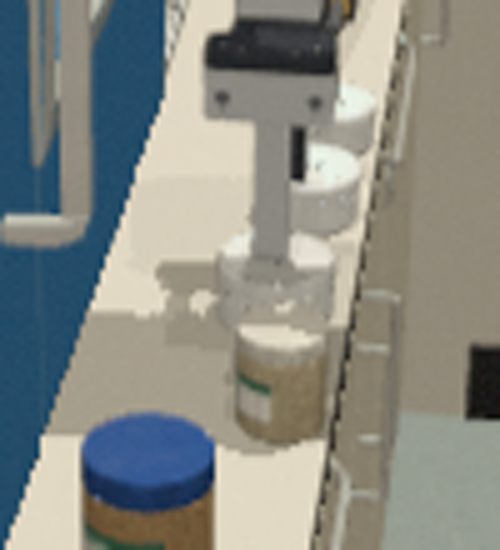

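Emit:
carry_out(increments="0 0 0 -1 20 0 94; 0 0 0 -1 20 0 94; 0 0 0 0 9 0 94; 0 0 0 0 0 0 94; 0 0 0 0 0 0 94")

```text
time_s: 3.12
tcp_pos: [0.4738, 0.1575, 0.0125]
ee_rot: [[-0.0, 0.001, 1.0], [-1.0, 0.0, -0.0], [-0.0, -1.0, 0.001]]
force: [0.1, -0.2, -0.0]
finger_gap: 0.0942
```

Run:
```python
from h import *
p,d=cams.snapshot("top");P=cloud("top",d)
old=np.load("pics/top0.npz")["d"]
m=(d>0)&(old-d>.03)&(np.indices(d.shape)[0]<290)
q=P[m];
for lo,hi in [(.05,.1),(.1,.15),(.15,.2),(.2,.25),(.25,.3),(.3,.35),(.35,.4),(.4,.5),(.5,.7)]:
    k=q[(q[:,2]>lo)&(q[:,2]<hi)]
    if len(k)>5: print(lo,len(k),np.percentile(k,1,axis=0),np.percentile(k,99,axis=0))
print(status.sense()["q"],status.sense()["tcp_pos"])
```

```text
0.1 169 [0.4396 0.0707 0.1155] [0.5039 0.2366 0.1498]
0.15 360 [0.4394 0.0682 0.1501] [0.505  0.2347 0.1995]
0.2 78 [0.4368 0.1279 0.2001] [0.4503 0.1946 0.2495]
0.25 47 [0.4384 0.1278 0.2516] [0.4531 0.172  0.2995]
0.3 28 [0.4383 0.1315 0.3006] [0.4486 0.1623 0.3336]
0.35 26 [0.4334 0.0895 0.3603] [0.5097 0.1623 0.3997]
0.4 3476 [0.3727 0.0877 0.4085] [0.5131 0.2154 0.4965]
0.5 780 [0.3539 0.0779 0.5013] [0.3861 0.1898 0.5669]
[ 0.1816  0.3544  1.9406 -0.0001  0.8443  1.7528] [0.4742 0.1576 0.0128]
```

Emit:
carry_out(increments="0 0 0 0 0 0 50; 0 0 0 0 0 0 50; 0 0 0 0 0 0 50; 0 0 0 0 0 0 50; 0 0 0 0 0 0 50")

```text
time_s: 3.58
tcp_pos: [0.4733, 0.1576, 0.012]
ee_rot: [[-0.0, 0.001, 1.0], [-1.0, 0.0, -0.0], [-0.0, -1.0, 0.001]]
force: [-1.2, 0.1, 2.4]
finger_gap: 0.067
```

Emit:
carry_out(increments="0 0 0 0 0 0 50; 0 0 0 0 0 0 50; 0 0 0 0 0 0 50; 0 0 0 0 0 0 50; 0 0 0 0 0 0 50")

```text
time_s: 4.0
tcp_pos: [0.4733, 0.1576, 0.012]
ee_rot: [[-0.0, 0.001, 1.0], [-1.0, 0.0, -0.0], [-0.0, -1.0, 0.001]]
force: [-1.3, 0.4, 5.1]
finger_gap: 0.0673
```

Emit:
carry_out(increments="0 0 0 0 -15 0 50; 0 0 0 0 -25 0 50; 0 0 0 0 -30 0 50; 0 0 0 0 -30 0 50; 0 0 0 10 -12 0 50")

```text
time_s: 4.42
tcp_pos: [0.475, 0.1487, 0.1267]
ee_rot: [[0.001, 0.005, 1.0], [-1.0, 0.001, 0.001], [-0.001, -1.0, 0.005]]
force: [-0.4, -0.0, -1.0]
finger_gap: 0.067
```

Emit:
carry_out(increments="0 0 0 25 0 0 50; 0 0 0 33 0 0 50; 0 0 0 33 0 0 50; 0 0 0 33 0 0 50; 0 0 0 33 0 0 50")

```text
time_s: 4.83
tcp_pos: [0.4722, -0.0109, 0.1231]
ee_rot: [[0.001, -0.001, 1.0], [-1.0, -0.0, 0.001], [0.0, -1.0, -0.001]]
force: [0.8, 1.0, -0.3]
finger_gap: 0.0667
```

Emit:
carry_out(increments="0 0 0 33 0 0 50; 0 0 0 33 0 0 50; 0 0 0 33 0 0 50; 0 0 0 33 0 0 50; 0 0 0 33 0 0 50")

```text
time_s: 5.25
tcp_pos: [0.4721, -0.176, 0.123]
ee_rot: [[-0.0, -0.001, 1.0], [-1.0, 0.0, -0.0], [-0.0, -1.0, -0.001]]
force: [0.4, -0.4, -1.8]
finger_gap: 0.067
```

Emit:
carry_out(increments="0 0 0 33 0 0 50; 0 0 0 33 0 0 50; 0 0 0 33 0 0 50; 0 0 0 25 0 0 50; 0 0 0 12 0 0 50")

```text
time_s: 5.67
tcp_pos: [0.4725, -0.3139, 0.1228]
ee_rot: [[-0.003, -0.001, 1.0], [-1.0, -0.001, -0.003], [0.001, -1.0, -0.001]]
force: [0.5, 0.6, -0.6]
finger_gap: 0.0676
```

Emit:
carry_out(increments="0 -0.11 0 0 0 0 50; 0 -0.11 0 0 0 0 50; 0 -0.11 0 0 0 0 50; 0 -0.11 0 0 0 0 50; 0 -0.11 0 0 0 0 50")

```text
time_s: 6.08
tcp_pos: [0.4724, -0.3093, 0.123]
ee_rot: [[0.527, -0.001, 0.85], [-0.85, 0.002, 0.527], [-0.002, -1.0, -0.0]]
force: [0.3, -0.1, -1.0]
finger_gap: 0.0671
```

Emit:
carry_out(increments="0 -0.11 0 0 0 0 50; 0 -0.11 0 0 0 0 50; 0 -0.11 0 0 0 0 50; 0 -0.11 0 0 0 0 50; 0 -0.11 0 0 0 0 50")

```text
time_s: 6.5
tcp_pos: [0.4725, -0.3092, 0.123]
ee_rot: [[0.894, -0.001, 0.448], [-0.448, 0.001, 0.894], [-0.002, -1.0, 0.001]]
force: [-0.3, -0.0, -0.5]
finger_gap: 0.067
```

Emit:
carry_out(increments="0 -0.11 0 0 0 0 50; 0 -0.11 0 0 0 0 50; 0 -0.11 0 0 0 0 50; 0 -0.11 0 0 0 0 50; 0 -0.055 0 0 0 0 50")

```text
time_s: 6.92
tcp_pos: [0.4725, -0.3092, 0.123]
ee_rot: [[1.0, -0.001, -0.029], [0.029, 0.001, 1.0], [-0.001, -1.0, 0.001]]
force: [0.2, 0.3, -0.4]
finger_gap: 0.0676
```

Emit:
carry_out(increments="0 0 0 20 0 -1.3 50; 0 0 0 33 0 -1.3 50; 0 0 0 35 0 -1.3 50; 0 0 0 35 0 -1.3 50; 0 0 0 25 0 -1.3 50")

```text
time_s: 7.33
tcp_pos: [0.6235, -0.312, 0.1228]
ee_rot: [[1.0, 0.0, -0.025], [0.025, 0.001, 1.0], [0.0, -1.0, 0.001]]
force: [-0.0, 0.4, -1.0]
finger_gap: 0.0669
```

Emit:
carry_out(increments="0 0 0 13 10 0 50; 0 0 0 0 25 0 50; 0 0 0 0 25 0 50; 0 0 0 0 10 0 50; 0 0 0 0 0 0 50")

```text
time_s: 7.75
tcp_pos: [0.6307, -0.311, 0.0493]
ee_rot: [[1.0, -0.008, -0.024], [0.024, 0.005, 1.0], [-0.008, -1.0, 0.005]]
force: [-0.5, 0.3, -0.5]
finger_gap: 0.0669
```

Run:
```python
from h import *
p,d=cams.snapshot("top");P=cloud("top",d); cv2.imwrite("pics/top2.png",cv2.resize(p[120:270,320:470,::-1],None,fx=4,fy=4,interpolation=cv2.INTER_CUBIC))
p,d=cams.snapshot("side"); cv2.imwrite("pics/side2.png",cv2.resize(p[80:230,230:380,::-1],None,fx=4,fy=4,interpolation=cv2.INTER_CUBIC))
old=np.load("pics/top0.npz")["d"]; d=np.load("pics/top0.npz")["d"]
print(status.sense()["tcp_pos"],status.sense()["q"])
```

```text
[ 0.6335 -0.3129  0.0535] [-0.5572  0.5721  1.4064 -0.0001  1.1642 -0.581 ]
```

View pics/top2.png

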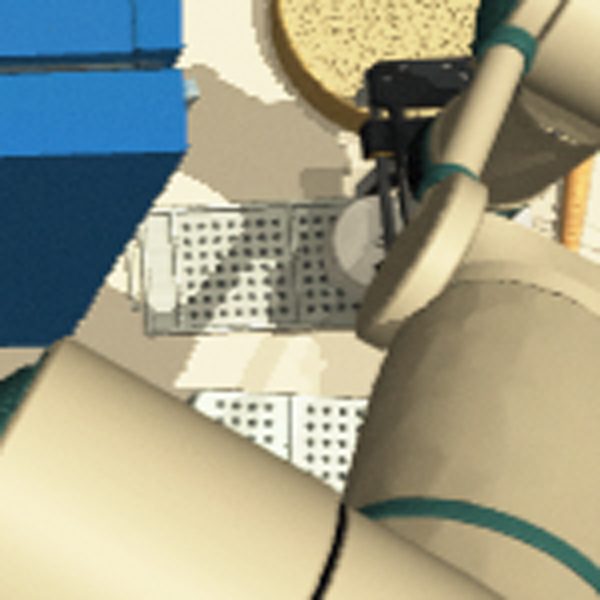

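View pics/side2.png

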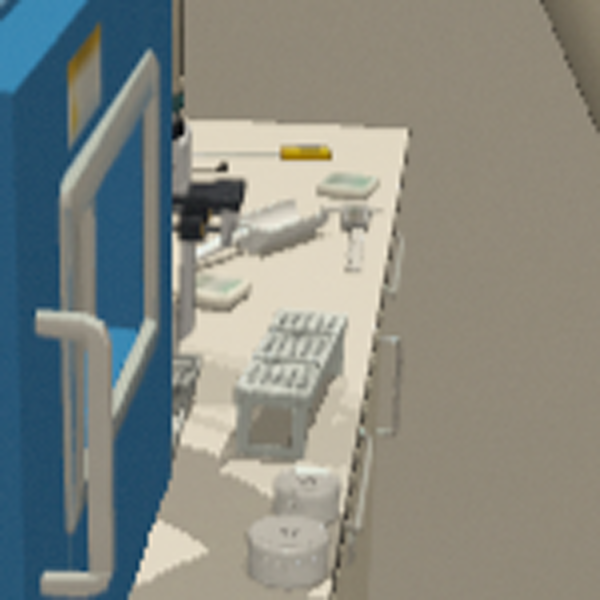

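Run:
```python
from h import *
p,d=cams.snapshot("top");P=cloud("top",d)
print(onz("top",320+332/4,180,.0795), "expect y -.279")
old=np.load("pics/top0.npz")["d"]
m=(d>0)&(old-d>.03)|((P[...,2]>.5))
q=P[m]
for a in (0,.08,.15):
    R=np.array([[np.cos(a),-np.sin(a),0],[np.sin(a),np.cos(a),0],[0,0,1]]); k=q@R.T
    k=k[(k[:,0]>.5)&(k[:,0]<.75)&(k[:,2]>.06)]
    print(a,"max y near cab",[ (z,k[(k[:,2]>z)&(k[:,2]<z+.1)][:,1].max().round(3)) for z in(.06,.1,.2,.3,.4,.5,.6) if ((k[:,2]>z)&(k[:,2]<z+.1)).any()])
```

```text
[ 0.6305 -0.2763  0.0795] expect y -.279
0 max y near cab [(0.06, np.float64(-0.278)), (0.1, np.float64(-0.277)), (0.2, np.float64(-0.276)), (0.3, np.float64(-0.278)), (0.4, np.float64(-0.166)), (0.5, np.float64(-0.164))]
0.08 max y near cab [(0.06, np.float64(-0.221)), (0.1, np.float64(-0.219)), (0.2, np.float64(-0.225)), (0.3, np.float64(-0.227)), (0.4, np.float64(-0.12)), (0.5, np.float64(-0.118))]
0.15 max y near cab [(0.06, np.float64(-0.169)), (0.1, np.float64(-0.168)), (0.2, np.float64(-0.178)), (0.3, np.float64(-0.18)), (0.4, np.float64(-0.084)), (0.5, np.float64(0.608))]
```

Run:
```python
from h import *
p,d=cams.snapshot("top");P=cloud("top",d)
old=np.load("pics/top0.npz")["d"]
m=(d>0)&(old-d>.03); q=P[m]
# forearm footprint: bin along arm direction
for a in (0,.13):
    R=np.array([[np.cos(a),-np.sin(a),0],[np.sin(a),np.cos(a),0],[0,0,1]]); k=q@R.T; k=k[k[:,2]>.3]
    for x in np.arange(.3,.75,.05):
        s=k[(k[:,0]>x)&(k[:,0]<x+.05)]
        if len(s)>5:
            i=s[:,1].argmax(); print(a,x.round(2),"ymax pt",s[i],"ymin",s[:,1].min(),"zmax",s[:,2].max())
```

```text
0 0.3 ymax pt [0.3024 0.0722 0.4826] ymin -0.19846158045683282 zmax 0.7199484711776916
0 0.35 ymax pt [0.3501 0.042  0.5771] ymin -0.2097837810030663 zmax 0.7234506044826927
0 0.4 ymax pt [0.401  0.0342 0.6844] ymin -0.26229290016446505 zmax 0.722311978885159
0 0.45 ymax pt [ 0.4512 -0.0117  0.6862] ymin -0.2949213747126235 zmax 0.6891697144700601
0 0.5 ymax pt [ 0.5009 -0.165   0.5366] ymin -0.32569607518406885 zmax 0.5615546033719226
0 0.55 ymax pt [ 0.5506 -0.1908  0.5048] ymin -0.36670698435617743 zmax 0.5151214485321243
0 0.6 ymax pt [ 0.6003 -0.2258  0.4811] ymin -0.3748919009124525 zmax 0.49112262946887575
0 0.65 ymax pt [ 0.6524 -0.2482  0.4479] ymin -0.3427863335072957 zmax 0.4897080296256878
0.13 0.3 ymax pt [0.3002 0.1064 0.4983] ymin -0.1503690826515758 zmax 0.7199484711776916
0.13 0.35 ymax pt [0.3867 0.0886 0.6712] ymin -0.15376131028580967 zmax 0.7234506044826927
0.13 0.4 ymax pt [0.4002 0.0831 0.6887] ymin -0.16931179470961708 zmax 0.722311978885159
0.13 0.45 ymax pt [ 0.4507 -0.0768  0.5794] ymin -0.21122143155827247 zmax 0.6293740374020764
0.13 0.5 ymax pt [ 0.5009 -0.0914  0.5213] ymin -0.23518323864100057 zmax 0.5820050472793108
0.13 0.55 ymax pt [ 0.5501 -0.1129  0.5505] ymin -0.2610446068669547 zmax 0.5543579573603187
0.13 0.6 ymax pt [ 0.6018 -0.135   0.4904] ymin -0.28933365279607054 zmax 0.498343728558293
0.13 0.65 ymax pt [ 0.6504 -0.1547  0.4644] ymin -0.28984515202005195 zmax 0.4897080296256878
0.13 0.7 ymax pt [ 0.7008 -0.1707  0.4412] ymin -0.2334638445704869 zmax 0.48624158936569584
```

Emit:
carry_out(increments="0 0 0 0 15 0 50; 0 0 0 0 12 0 50; 0 0 0 0 6 0 50; 0 0 0 0 3 0 50; 0 0 0 0 0 0 50")

```text
time_s: 8.37
tcp_pos: [0.6335, -0.313, 0.017]
ee_rot: [[1.0, -0.001, -0.024], [0.024, 0.001, 1.0], [-0.001, -1.0, 0.001]]
force: [0.7, 0.1, -1.5]
finger_gap: 0.0671
```

Emit:
carry_out(increments="0 0 0 0 1 0 50; 0 0 0 0 0.5 0 50; 0 0 0 0 0 0 50")

```text
time_s: 8.62
tcp_pos: [0.6344, -0.3134, 0.0166]
ee_rot: [[1.0, 0.001, -0.024], [0.024, -0.001, 1.0], [0.001, -1.0, -0.001]]
force: [-0.3, 0.5, -0.7]
finger_gap: 0.0674
```

Emit:
carry_out(increments="0 0 0 0 1 0 50; 0 0 0 0 0.5 0 50; 0 0 0 0 0 0 50")

```text
time_s: 8.87
tcp_pos: [0.6342, -0.3134, 0.015]
ee_rot: [[1.0, 0.001, -0.024], [0.024, -0.001, 1.0], [0.001, -1.0, -0.001]]
force: [0.7, 1.1, 0.8]
finger_gap: 0.0671
```

Emit:
carry_out(increments="0 0 0 0 0 0 90; 0 0 0 0 0 0 90; 0 0 0 0 0 0 90; 0 0 0 0 0 0 90; 0 0 0 0 0 0 90")

```text
time_s: 9.28
tcp_pos: [0.634, -0.3132, 0.0146]
ee_rot: [[1.0, -0.0, -0.024], [0.024, -0.0, 1.0], [-0.0, -1.0, -0.0]]
force: [0.5, -0.2, -0.2]
finger_gap: 0.0898
```

Emit:
carry_out(increments="0 0 0 0 -10 0 90; 0 0 0 0 -25 0 90; 0 0 0 0 -35 0 94; 0 0 0 0 -35 0 94; 0 0 0 -10 -20 0 94")

```text
time_s: 9.7
tcp_pos: [0.6271, -0.3144, 0.1446]
ee_rot: [[1.0, 0.007, -0.025], [0.025, -0.004, 1.0], [0.007, -1.0, -0.004]]
force: [0.8, -0.2, 0.9]
finger_gap: 0.094
```

Emit:
carry_out(increments="0 0 0 -30 0 0 94; 0 0 0 -35 0 0 94; 0 0 0 -35 0 0 94; 0 0 0 -35 0 0 94; 0 0 0 -20 0 0 94")

```text
time_s: 10.12
tcp_pos: [0.4655, -0.3165, 0.1405]
ee_rot: [[1.0, -0.002, -0.024], [0.024, -0.0, 1.0], [-0.002, -1.0, -0.0]]
force: [-0.6, 0.2, 0.7]
finger_gap: 0.0937
```

Emit:
carry_out(increments="0 0.11 0 0 0 0 94; 0 0.11 0 0 0 0 94; 0 0.11 0 0 0 0 94; 0 0.11 0 0 0 0 94; 0 0.11 0 0 0 0 94")

```text
time_s: 10.53
tcp_pos: [0.4691, -0.3173, 0.1407]
ee_rot: [[0.862, 0.001, 0.507], [-0.507, -0.001, 0.862], [0.001, -1.0, -0.0]]
force: [-0.0, -0.9, 0.3]
finger_gap: 0.0937
```

Emit:
carry_out(increments="0 0.11 0 0 0 0 94; 0 0.11 0 0 0 0 94; 0 0.11 0 0 0 0 94; 0 0.11 0 0 0 0 94; 0 0.11 0 0 0 0 94")

```text
time_s: 10.95
tcp_pos: [0.4692, -0.3172, 0.1405]
ee_rot: [[0.47, 0.001, 0.883], [-0.883, -0.001, 0.47], [0.001, -1.0, 0.0]]
force: [-0.6, 0.9, 0.3]
finger_gap: 0.0936
```

Emit:
carry_out(increments="0 0.11 0 0 0 0 94; 0 0.11 0 0 0 0 94; 0 0.11 0 0 0 0 94; 0 0.11 0 0 0 0 94; 0 0.055 0 0 0 0 94")

```text
time_s: 11.37
tcp_pos: [0.4692, -0.3172, 0.1405]
ee_rot: [[-0.005, 0.001, 1.0], [-1.0, -0.001, -0.005], [0.001, -1.0, 0.001]]
force: [-0.8, 0.3, -0.4]
finger_gap: 0.0939
```

Run:
```python
from h import *
p,d=cams.snapshot("top");P=cloud("top",d); cv2.imwrite("pics/top3.png",cv2.resize(p[120:290,270:470,::-1],None,fx=4,fy=3.5,interpolation=cv2.INTER_CUBIC))
s=status.sense();print(s["tcp_pos"],s["ee_rot"])
```

```text
[ 0.4692 -0.3173  0.1405] [[-0.0049  0.0008  1.    ]
 [-1.     -0.0008 -0.0049]
 [ 0.0008 -1.      0.0008]]
```

View pics/top3.png

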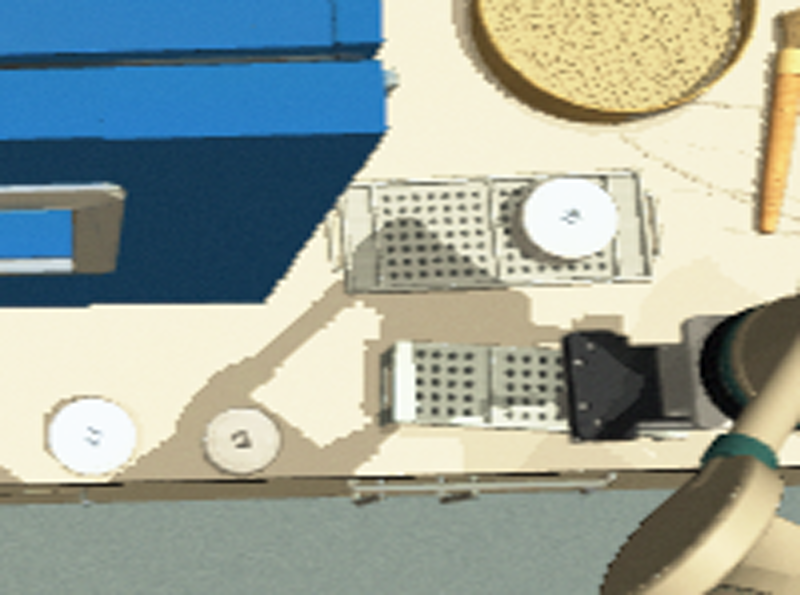

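```bash
cat >> h.py <<'E'
def tin(n,u,v,h):
    p,d=cams.snapshot(n);P=cloud(n,d)
    m=(abs(P[...,2]-h)<.008).astype(np.uint8)
    k,lab,st,ce=cv2.connectedComponentsWithStats(m,connectivity=4); l=lab[v,u]
    print(st[l],onz(n,*ce[l],h),"z",P[lab==l][:,2].mean(),"diam",2*np.sqrt(st[l][4]/np.pi)/406.3*(1.166-h))
E
python3 -c "
from h import *
tin('top',412,182,.041); tin('top',293,244,.034)"
```

```text
[400 171  25  23 450] [ 0.6337 -0.3128  0.041 ] z 0.0401596060400633 diam 0.0662776370344492
[282 234  22  22 384] [0.4662 0.0306 0.034 ] z 0.03291541426355369 diam 0.06160561196381814
```

Emit:
carry_out(increments="0 0 0 -20 0 0 94; 0 0 0 -35 0 0 94; 0 0 0 -38 0 0 94; 0 0 0 -38 0 0 94; 0 0 0 -38 0 0 94")

```text
time_s: 11.93
tcp_pos: [0.4689, -0.1468, 0.14]
ee_rot: [[0.0, 0.001, 1.0], [-1.0, -0.0, 0.0], [0.0, -1.0, 0.001]]
force: [-0.2, 0.5, 0.1]
finger_gap: 0.094
```

Emit:
carry_out(increments="0 0 0 -38 0 0 94; 0 0 0 -38 0 0 94; 0 0 0 -38 0 -2 94; 0 0 0 -38 0 -2 94; 0 0 0 -27 10 0 94")

```text
time_s: 12.35
tcp_pos: [0.4657, 0.0336, 0.1315]
ee_rot: [[0.003, 0.004, 1.0], [-1.0, 0.001, 0.003], [-0.001, -1.0, 0.004]]
force: [0.8, 0.1, -0.0]
finger_gap: 0.0939
```

Emit:
carry_out(increments="0 0 0 0 30 0 94; 0 0 0 0 30 0 94; 0 0 0 0 12 0 94; 0 0 0 0 0 0 94; 0 0 0 0 0 0 94")

```text
time_s: 12.77
tcp_pos: [0.465, 0.031, 0.0576]
ee_rot: [[0.001, -0.001, 1.0], [-1.0, -0.0, 0.001], [0.0, -1.0, -0.001]]
force: [0.2, 0.5, 0.1]
finger_gap: 0.0938
```

Emit:
carry_out(increments="0 0 0 0 20 0.5 94; 0 0 0 0 20 0.5 94; 0 0 0 0 7 0 94; 0 0 0 0 0 0 94; 0 0 0 0 0 0 94")

```text
time_s: 13.18
tcp_pos: [0.467, 0.0306, 0.0115]
ee_rot: [[-0.0, 0.001, 1.0], [-1.0, -0.0, -0.0], [0.0, -1.0, 0.001]]
force: [-0.2, 0.5, 0.4]
finger_gap: 0.0936
```

Emit:
carry_out(increments="0 0 0 0 0 0 45; 0 0 0 0 0 0 45; 0 0 0 0 0 0 45; 0 0 0 0 0 0 45; 0 0 0 0 0 0 45")

```text
time_s: 13.6
tcp_pos: [0.4664, 0.0309, 0.011]
ee_rot: [[-0.0, 0.001, 1.0], [-1.0, -0.0, -0.0], [0.0, -1.0, 0.001]]
force: [-0.4, -0.2, 0.0]
finger_gap: 0.064
```

Emit:
carry_out(increments="0 0 0 0 0 0 45; 0 0 0 0 0 0 45; 0 0 0 0 0 0 45; 0 0 0 0 0 0 45; 0 0 0 0 0 0 45")

```text
time_s: 14.02
tcp_pos: [0.4664, 0.0309, 0.0109]
ee_rot: [[-0.0, 0.0, 1.0], [-1.0, -0.0, -0.0], [0.0, -1.0, 0.0]]
force: [-0.5, 0.1, 5.5]
finger_gap: 0.0612
```

Emit:
carry_out(increments="0 0 0 0 -15 0 45; 0 0 0 0 -25 0 45; 0 0 0 0 -30 0 45; 0 0 0 0 -30 0 45; 0 0 0 10 -12 0 45")

```text
time_s: 14.43
tcp_pos: [0.4679, 0.0216, 0.1256]
ee_rot: [[0.001, 0.005, 1.0], [-1.0, 0.0, 0.001], [-0.0, -1.0, 0.005]]
force: [0.0, 0.4, -0.1]
finger_gap: 0.0611
```

Emit:
carry_out(increments="0 0 0 25 0 0 45; 0 0 0 33 0 0 45; 0 0 0 33 0 0 45; 0 0 0 33 0 0 45; 0 0 0 33 0 0 45")

```text
time_s: 14.85
tcp_pos: [0.4654, -0.1374, 0.1221]
ee_rot: [[0.0, -0.001, 1.0], [-1.0, 0.0, 0.0], [-0.0, -1.0, -0.001]]
force: [0.0, -0.0, -0.9]
finger_gap: 0.0609
```

Emit:
carry_out(increments="0 0 0 33 0 0 45; 0 0 0 33 0 0 45; 0 0 0 30 0 0 45; 0 0 0 13 0 0 45; 0 -0.11 0 0 0 0 45")

```text
time_s: 15.27
tcp_pos: [0.4661, -0.2482, 0.1219]
ee_rot: [[0.108, -0.0, 0.994], [-0.994, -0.001, 0.108], [0.001, -1.0, -0.0]]
force: [0.0, 1.0, -2.3]
finger_gap: 0.0609
```

Emit:
carry_out(increments="0 -0.11 0 0 0 0 45; 0 -0.11 0 0 0 0 45; 0 -0.11 0 0 0 0 45; 0 -0.11 0 0 0 0 45; 0 -0.11 0 0 0 0 45")

```text
time_s: 15.68
tcp_pos: [0.4656, -0.2441, 0.1219]
ee_rot: [[0.617, -0.001, 0.787], [-0.787, 0.001, 0.617], [-0.002, -1.0, -0.0]]
force: [0.4, 0.1, -1.4]
finger_gap: 0.0611
```

Emit:
carry_out(increments="0 -0.11 0 0 0 0 45; 0 -0.11 0 0 0 0 45; 0 -0.11 0 0 0 0 45; 0 -0.11 0 0 0 0 45; 0 -0.11 0 0 0 0 45")

```text
time_s: 16.1
tcp_pos: [0.4657, -0.2441, 0.122]
ee_rot: [[0.938, -0.001, 0.348], [-0.348, 0.001, 0.938], [-0.002, -1.0, 0.001]]
force: [0.1, 0.2, -1.6]
finger_gap: 0.0609
```

Emit:
carry_out(increments="0 -0.11 0 0 0 0 45; 0 -0.11 0 0 0 0 45; 0 -0.11 0 0 0 0 45; 0 -0.055 0 0 0 0 45; 0 0 0 0 0 0 45")

```text
time_s: 16.52
tcp_pos: [0.4657, -0.2442, 0.122]
ee_rot: [[1.0, -0.001, -0.025], [0.025, 0.001, 1.0], [-0.001, -1.0, 0.001]]
force: [0.9, -0.6, -1.4]
finger_gap: 0.0611
```

Emit:
carry_out(increments="0 0 0 20 0 2.4 45; 0 0 0 30 0 2.4 45; 0 0 0 35 0 2.4 45; 0 0 0 35 0 2.4 45; 0 0 0 26 0 2.4 45")

```text
time_s: 16.93
tcp_pos: [0.6143, -0.2288, 0.1221]
ee_rot: [[1.0, 0.001, -0.023], [0.023, 0.0, 1.0], [0.001, -1.0, 0.0]]
force: [-0.6, 0.1, -1.1]
finger_gap: 0.0614
```

Emit:
carry_out(increments="0 0 0 15 0 0 45; 0 0 0 5.5 10 0 45; 0 0 0 0 25 0 45; 0 0 0 0 25 0 45; 0 0 0 0 10 0 45")

```text
time_s: 17.35
tcp_pos: [0.6287, -0.2275, 0.0481]
ee_rot: [[1.0, -0.007, -0.023], [0.023, 0.003, 1.0], [-0.007, -1.0, 0.003]]
force: [-0.5, 0.9, -1.3]
finger_gap: 0.0613
```

Emit:
carry_out(increments="0 0 0 0 15 0 45; 0 0 0 0 12 0 45; 0 0 0 0 5 0 45; 0 0 0 0 0 0 45; 0 0 0 0 0 0 45")

```text
time_s: 17.77
tcp_pos: [0.6322, -0.2292, 0.0209]
ee_rot: [[1.0, 0.0, -0.024], [0.024, -0.0, 1.0], [0.0, -1.0, -0.0]]
force: [-0.3, -1.2, -1.4]
finger_gap: 0.0609
```

Down the last 6–7 mm, then release and back off.

Emit:
carry_out(increments="0 0 0 0 3 0 45; 0 0 0 0 2 0 45; 0 0 0 0 1 0 45; 0 0 0 0 0.5 0 45; 0 0 0 0 0 0 45")

```text
time_s: 18.18
tcp_pos: [0.6323, -0.2291, 0.0143]
ee_rot: [[1.0, 0.0, -0.024], [0.024, -0.0, 1.0], [0.0, -1.0, -0.0]]
force: [-0.2, -0.3, -0.8]
finger_gap: 0.0616
```

Emit:
carry_out(increments="0 0 0 0 0 0 45; 0 0 0 0 0 0 45")

```text
time_s: 18.35
tcp_pos: [0.6324, -0.2292, 0.0143]
ee_rot: [[1.0, 0.0, -0.024], [0.024, -0.0, 1.0], [0.0, -1.0, -0.0]]
force: [0.1, 0.4, -1.2]
finger_gap: 0.061
```

Emit:
carry_out(increments="0 0 0 0 0.7 0 45; 0 0 0 0 0 0 90; 0 0 0 0 0 0 90; 0 0 0 0 0 0 90; 0 0 0 0 0 0 90")

```text
time_s: 18.77
tcp_pos: [0.6323, -0.2292, 0.0134]
ee_rot: [[1.0, 0.0, -0.024], [0.024, -0.0, 1.0], [0.0, -1.0, -0.0]]
force: [-0.3, -0.1, 0.4]
finger_gap: 0.0843
```

Emit:
carry_out(increments="0 0 0 0 0 0 90; 0 0 0 0 -10 0 90; 0 0 0 0 -25 0 90; 0 0 0 0 -35 0 94; 0 0 0 0 -35 0 94")

```text
time_s: 19.18
tcp_pos: [0.6316, -0.2288, 0.1193]
ee_rot: [[1.0, -0.002, -0.024], [0.024, 0.001, 1.0], [-0.002, -1.0, 0.001]]
force: [1.0, -0.7, -0.6]
finger_gap: 0.0941
```

Emit:
carry_out(increments="0 0 0 -20 -15 0 94; 0 0 0 -35 0 0 94; 0 0 0 -35 0 0 94; 0 0 0 -30 0 0 94; 0 0 0 -19 0 0 94")

```text
time_s: 19.6
tcp_pos: [0.4902, -0.2319, 0.1343]
ee_rot: [[1.0, -0.001, -0.024], [0.024, -0.0, 1.0], [-0.001, -1.0, -0.0]]
force: [0.2, 0.6, -0.2]
finger_gap: 0.0943
```

Emit:
carry_out(increments="0 0 0 0 0 0 94; 0 0 0 0 0 0 94")

```text
time_s: 19.77
tcp_pos: [0.4933, -0.2327, 0.1346]
ee_rot: [[1.0, 0.002, -0.023], [0.023, -0.001, 1.0], [0.002, -1.0, -0.001]]
force: [0.6, 0.6, 1.3]
finger_gap: 0.0937
```

Run:
```python
from h import *
p,d=cams.snapshot("top");P=cloud("top",d); cv2.imwrite("pics/top4.png",cv2.resize(p[120:290,270:470,::-1],None,fx=4,fy=3.5,interpolation=cv2.INTER_CUBIC))
s=status.sense();print(s["tcp_pos"],s["ee_rot"])
tin('top',412,182,.041); tin('top',380,184,.037)
```

```text
[ 0.4944 -0.233   0.1344] [[ 0.9997  0.0026 -0.0234]
 [ 0.0234 -0.0011  0.9997]
 [ 0.0026 -1.     -0.0012]]
[     0      0    560    420 232347] [0.5614 0.0679 0.041 ] z -0.013851938599358163 diam 1.5060149883245415
[372 173  22  22 356] [ 0.6322 -0.2279  0.037 ] z 0.0361310984574546 diam 0.059159865492476746
```

View pics/top4.png

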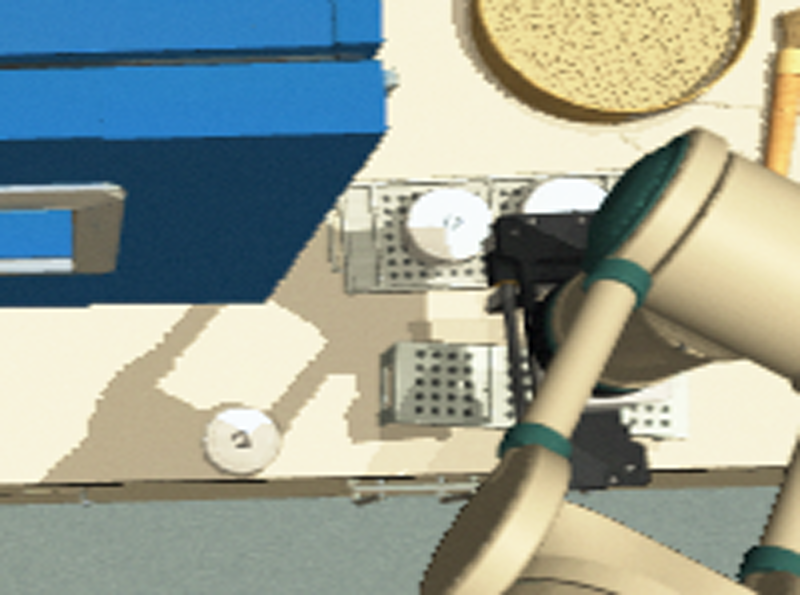

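Emit:
carry_out(increments="0 0.105 0 0 0 0 94; 0 0 0 1.5 0 -20 94; 0 0 0 1 5 -22.5 94; 0 0 0 0 20 0 94; 0 0 0 0 20 0 94")

```text
time_s: 20.33
tcp_pos: [0.4948, -0.2771, 0.0885]
ee_rot: [[0.997, 0.003, 0.082], [-0.082, -0.002, 0.997], [0.003, -1.0, -0.002]]
force: [-0.5, 0.2, -0.4]
finger_gap: 0.0937
```

Emit:
carry_out(increments="0 0 0 0 10 0 94; 0 0 0 0 0 0 94; 0 0 0 0 0 0 94")

```text
time_s: 20.58
tcp_pos: [0.4929, -0.2748, 0.078]
ee_rot: [[0.997, -0.001, 0.08], [-0.08, 0.001, 0.997], [-0.001, -1.0, 0.001]]
force: [0.1, -0.6, -0.0]
finger_gap: 0.0942
```

Run:
```python
from h import *
s=status.sense();print(s["tcp_pos"],s["ee_rot"],s["force"])
for n,b in(("side",(260,140,340,220)),("top",(340,190,470,280))):
    p,d=cams.snapshot(n); x0,y0,x1,y1=b; cv2.imwrite(f"pics/{n}5.png",cv2.resize(p[y0:y1,x0:x1,::-1],None,fx=6,fy=6,interpolation=cv2.INTER_CUBIC))
```

```text
[ 0.4929 -0.2748  0.078 ] [[ 0.9968 -0.0008  0.0802]
 [-0.0802  0.0006  0.9968]
 [-0.0008 -1.      0.0006]] [ 0.0837 -0.6102 -0.0272]
```

View pics/side5.png

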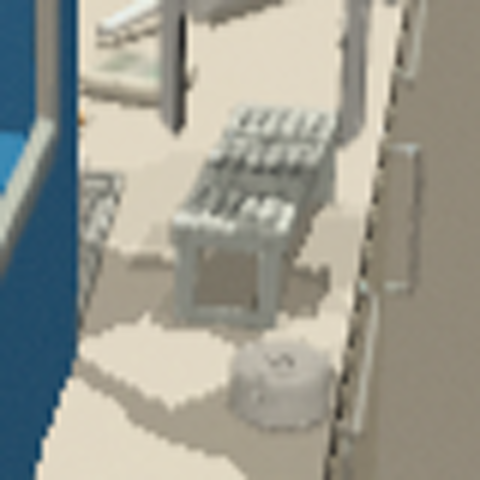

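View pics/top5.png

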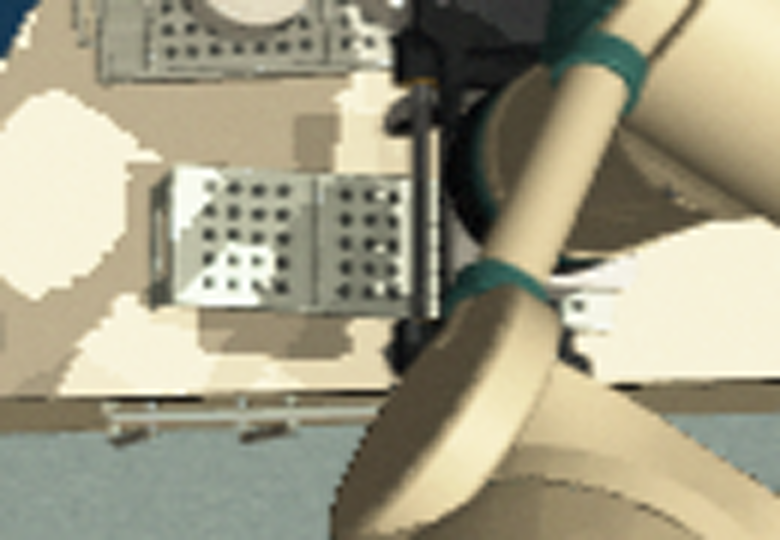

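Emit:
carry_out(increments="0 0 0 0 18 0 94; 0 0 0 0 18 0 94; 0 0 0 0 7 0 94; 0 0 0 0 0 0 94; 0 0 0 0 0 0 94")

```text
time_s: 21.1
tcp_pos: [0.4928, -0.2753, 0.0361]
ee_rot: [[0.997, 0.001, 0.081], [-0.081, -0.001, 0.997], [0.001, -1.0, -0.001]]
force: [0.0, -0.0, 0.7]
finger_gap: 0.0939
```

Emit:
carry_out(increments="0 0 0 0 0 0 45; 0 0 0 0 0 0 45; 0 0 0 0 0 0 45; 0 0 0 0 0 0 45; 0 0 0 0 0 0 45")

```text
time_s: 21.52
tcp_pos: [0.4925, -0.2752, 0.0358]
ee_rot: [[0.997, 0.001, 0.081], [-0.081, -0.001, 0.997], [0.001, -1.0, -0.0]]
force: [-0.6, 0.3, -0.1]
finger_gap: 0.064
```

Emit:
carry_out(increments="0 0 0 0 0 0 45; 0 0 0 0 0 0 45; 0 0 0 0 0 0 45; 0 0 0 0 0 0 45; 0 0 0 0 0 0 45")

```text
time_s: 21.93
tcp_pos: [0.4926, -0.2752, 0.0358]
ee_rot: [[0.997, 0.001, 0.081], [-0.081, -0.0, 0.997], [0.001, -1.0, -0.0]]
force: [0.0, -0.8, 5.2]
finger_gap: 0.0641
```

Emit:
carry_out(increments="0 0 0 0 -5 0 45; 0 0 0 0 -15 0 45; 0 0 0 0 -25 0 45; 0 0 0 0 -20 0 45; 0 0 0 0 -8 0 45")

```text
time_s: 22.35
tcp_pos: [0.4933, -0.2757, 0.1104]
ee_rot: [[0.997, 0.002, 0.081], [-0.081, -0.002, 0.997], [0.003, -1.0, -0.002]]
force: [0.4, -0.6, -3.0]
finger_gap: 0.0637
```

Emit:
carry_out(increments="0 -0.035 0 0 0 0 45; 0 -0.035 0 0 0 0 45; 0 -0.035 0 0 0 0 45; 0 0 0 0 0 0 45; 0 0 0 0 0 0 45")

```text
time_s: 22.77
tcp_pos: [0.4917, -0.2746, 0.1074]
ee_rot: [[1.0, -0.002, -0.023], [0.023, 0.001, 1.0], [-0.002, -1.0, 0.001]]
force: [0.5, -0.4, -3.2]
finger_gap: 0.0636
```

Run:
```python
from h import *
s=status.sense();print(s["tcp_pos"],s["ee_rot"],s["force"],s["ft_torque"])
for n,b in(("side",(260,100,340,220)),("top",(340,160,470,280))):
    p,d=cams.snapshot(n); x0,y0,x1,y1=b; cv2.imwrite(f"pics/{n}6.png",cv2.resize(p[y0:y1,x0:x1,::-1],None,fx=5,fy=5,interpolation=cv2.INTER_CUBIC))
    np.savez(f"pics/{n}6.npz",p=p,d=d)
```

```text
[ 0.4917 -0.2746  0.1074] [[ 0.9997 -0.0016 -0.0232]
 [ 0.0232  0.0011  0.9997]
 [-0.0016 -1.      0.0011]] [ 0.5443 -0.4331 -3.2448] [-0.0308 -0.0828  0.0028]
```

View pics/side6.png

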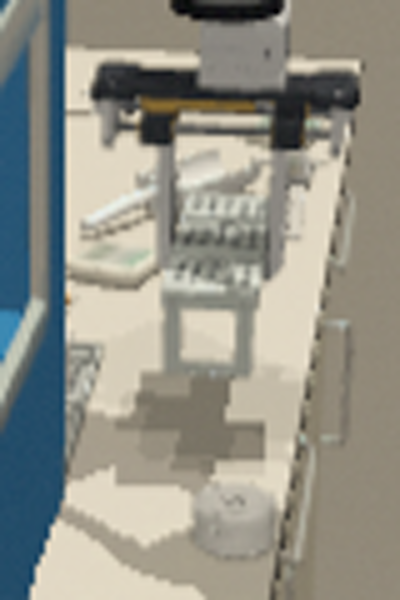

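View pics/top6.png

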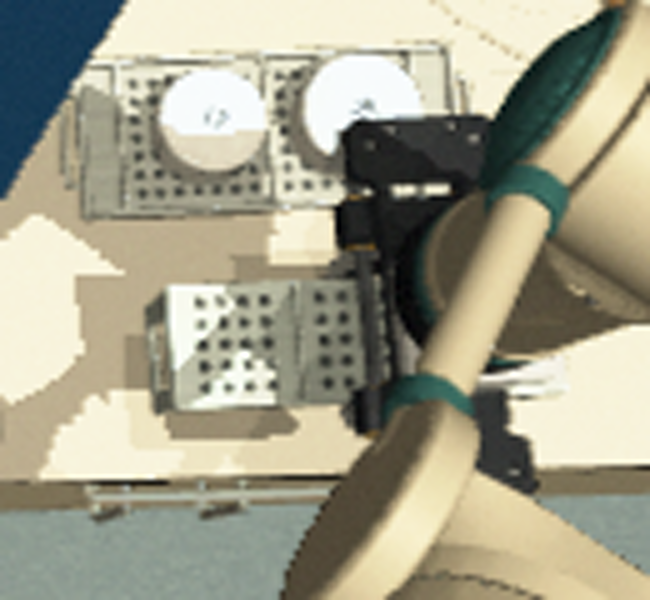

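Run:
```python
from h import *
a=onz("top",340+165/5,160+283/5,.133);b=onz("top",340+174/5,160+412/5,.133);print(a,b,(a+b)/2)
P=cloud("top",np.load("pics/top6.npz")["d"])
print([P[v,u] for u,v in [(378,222),(378,238),(390,230),(408,230)]])
# expected left edge centre
print(np.array([.4917,-.2746])+.1*np.array([-.0232,.9997]))
# tray left end: rim z .009 crop (97,70),(83,217) ; left outer rib
for q in [(117,65),(127,213)]: print("left rib",onz("top",340+q[0]/5,160+q[1]/5,.009))
for q in [(85,215),(265,60),(270,208)]: print(onz("top",340+q[0]/5,160+q[1]/5,.009))
```

```text
[ 0.5229 -0.1763  0.133 ] [ 0.4564 -0.1767  0.133 ] [ 0.4897 -0.1765  0.133 ]
[array([ 0.5082, -0.1876,  0.1355]), array([ 0.4674, -0.1854,  0.1334]), array([ 0.4871, -0.2174,  0.1332]), array([ 0.4858, -0.2631,  0.1335])]
[ 0.4894 -0.1746]
left rib [ 0.6722 -0.1829  0.009 ]
left rib [ 0.5837 -0.1835  0.009 ]
[ 0.5831 -0.1592  0.009 ]
[ 0.6728 -0.2697  0.009 ]
[ 0.5844 -0.2663  0.009 ]
```

Emit:
carry_out(increments="0 0 0 15 0 0.8 45; 0 0 0 28 0 0.8 45; 0 0 0 32 0 0.8 45; 0 0 0 30 0 0.8 45; 0 0 0 22 0 1.1 45")

```text
time_s: 23.28
tcp_pos: [0.6217, -0.2676, 0.108]
ee_rot: [[1.0, 0.001, -0.024], [0.024, -0.0, 1.0], [0.001, -1.0, -0.0]]
force: [-0.5, -0.2, -2.7]
finger_gap: 0.0635
```

Emit:
carry_out(increments="0 0 0 14 5 0 45; 0 0 0 0 15 0 45; 0 0 0 0 20 0 45; 0 0 0 0 10 0 45; 0 0 0 0 0 0 45")

```text
time_s: 23.7
tcp_pos: [0.6309, -0.2661, 0.0549]
ee_rot: [[1.0, -0.006, -0.024], [0.024, 0.003, 1.0], [-0.006, -1.0, 0.003]]
force: [-1.3, -0.2, -3.1]
finger_gap: 0.064
```

Emit:
carry_out(increments="0 0 0 0 0 0 45; 0 0 0 0 0 0 45")

```text
time_s: 23.87
tcp_pos: [0.6337, -0.2678, 0.0593]
ee_rot: [[1.0, 0.001, -0.024], [0.024, -0.001, 1.0], [0.001, -1.0, -0.001]]
force: [0.7, 0.5, -3.1]
finger_gap: 0.0639
```

Run:
```python
from h import *
s=status.sense();print(s["tcp_pos"],s["ee_rot"],s["force"],s["ft_torque"])
for n,b in(("side",(250,100,330,220)),("top",(330,140,460,240))):
    p,d=cams.snapshot(n); x0,y0,x1,y1=b; cv2.imwrite(f"pics/{n}7.png",cv2.resize(p[y0:y1,x0:x1,::-1],None,fx=6,fy=5.9,interpolation=cv2.INTER_CUBIC))
    np.savez(f"pics/{n}7.npz",p=p,d=d)
```

```text
[ 0.6337 -0.2678  0.0593] [[ 0.9997  0.0013 -0.0237]
 [ 0.0237 -0.0008  0.9997]
 [ 0.0013 -1.     -0.0008]] [ 0.7286  0.4873 -3.0809] [-0.0357 -0.0337  0.0049]
```

View pics/top7.png

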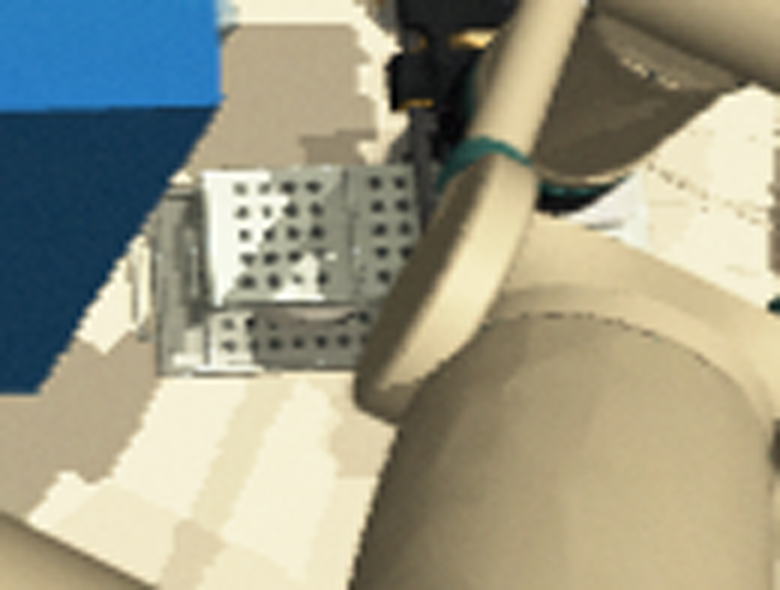

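Run:
```python
from h import *
for q in [(203,172),(213,305)]: print(onz("top",330+q[0]/6,140+q[1]/5.9,.0845))
print("tray FL corner",onz("top",330+160/6,140+374/5.9,.009),"rib front", onz("top",330+212/6,140+374/5.9,.009))
```

```text
[ 0.6629 -0.1699  0.0845]
[ 0.5994 -0.1707  0.0845]
tray FL corner [ 0.582  -0.1582  0.009 ] rib front [ 0.5813 -0.1832  0.009 ]
```

Emit:
carry_out(increments="0 0 0 0 6 0 45; 0 0 0 0 5 0 45; 0 0 0 0 4 0 45; 0 0 0 0 2 0 45; 0 0 0 0 0 0 45")

```text
time_s: 24.38
tcp_pos: [0.6326, -0.2671, 0.0405]
ee_rot: [[1.0, -0.001, -0.024], [0.024, 0.001, 1.0], [-0.001, -1.0, 0.001]]
force: [-0.4, -0.5, -2.6]
finger_gap: 0.0639
```

Emit:
carry_out(increments="0 0 0 0 1 0 45; 0 0 0 0 1 0 45; 0 0 0 0 0.8 0 45; 0 0 0 0 0 0 45")

```text
time_s: 24.72
tcp_pos: [0.6334, -0.2674, 0.0388]
ee_rot: [[1.0, 0.0, -0.024], [0.024, -0.0, 1.0], [0.0, -1.0, -0.0]]
force: [0.8, -0.7, -3.0]
finger_gap: 0.0634
```

Emit:
carry_out(increments="0 0 0 0 0.7 0 45; 0 0 0 0 0 0 45; 0 0 0 0 0 0 45")

```text
time_s: 24.97
tcp_pos: [0.6334, -0.2674, 0.0388]
ee_rot: [[1.0, 0.001, -0.024], [0.024, -0.0, 1.0], [0.001, -1.0, -0.001]]
force: [-2.2, 1.0, 3.5]
finger_gap: 0.0635
```

Emit:
carry_out(increments="0 0 0 0 0.7 0 45; 0 0 0 0 0 0 45; 0 0 0 0 0 0 45")

```text
time_s: 25.22
tcp_pos: [0.6334, -0.2674, 0.0387]
ee_rot: [[1.0, 0.001, -0.024], [0.024, -0.001, 1.0], [0.001, -1.0, -0.001]]
force: [-1.4, 0.6, 6.6]
finger_gap: 0.0637
```

Emit:
carry_out(increments="0 0 0 0 0 0 75; 0 0 0 0 0 0 90; 0 0 0 0 0 0 90; 0 0 0 0 0 0 90; 0 0 0 0 0 0 90")

```text
time_s: 25.63
tcp_pos: [0.6332, -0.2674, 0.0369]
ee_rot: [[1.0, -0.0, -0.024], [0.024, 0.0, 1.0], [-0.0, -1.0, 0.0]]
force: [-0.3, -0.6, -0.0]
finger_gap: 0.0895
```

Emit:
carry_out(increments="0 0 0 0 -10 0 90; 0 0 0 0 -25 0 90; 0 0 0 0 -35 0 94; 0 0 0 0 -30 0 94; 0 0 0 -20 -8 0 94")

```text
time_s: 26.05
tcp_pos: [0.619, -0.2695, 0.1514]
ee_rot: [[1.0, 0.012, -0.025], [0.025, -0.006, 1.0], [0.012, -1.0, -0.006]]
force: [0.8, -0.5, 0.8]
finger_gap: 0.0936
```

Emit:
carry_out(increments="0 0 0 -35 0 0 94; 0 0 0 -35 0 0 94; 0 0 0 -35 0 0 94; 0 0 0 -30 0 0 94; 0 0 0 -18 0 0 94")

```text
time_s: 26.47
tcp_pos: [0.457, -0.2709, 0.146]
ee_rot: [[1.0, -0.001, -0.023], [0.023, -0.0, 1.0], [-0.001, -1.0, -0.0]]
force: [0.8, -0.3, 0.2]
finger_gap: 0.094
```

Emit:
carry_out(increments="0 0.11 0 0 0 0 94; 0 0.11 0 0 0 0 94; 0 0.11 0 0 0 0 94; 0 0.11 0 0 0 0 94; 0 0.11 0 0 0 0 94")

```text
time_s: 26.88
tcp_pos: [0.4603, -0.2717, 0.1461]
ee_rot: [[0.862, 0.001, 0.507], [-0.507, -0.001, 0.862], [0.001, -1.0, -0.0]]
force: [0.3, -0.6, 0.8]
finger_gap: 0.0939
```

Emit:
carry_out(increments="0 0.11 0 0 0 0 94; 0 0.11 0 0 0 0 94; 0 0.11 0 0 0 0 94; 0 0.11 0 0 0 0 94; 0 0.11 0 0 0 0 94")

```text
time_s: 27.3
tcp_pos: [0.4604, -0.2716, 0.146]
ee_rot: [[0.47, 0.001, 0.883], [-0.883, -0.001, 0.47], [0.001, -1.0, 0.0]]
force: [0.5, -0.6, -0.6]
finger_gap: 0.094
```

Emit:
carry_out(increments="0 0.11 0 0 0 0 94; 0 0.11 0 0 0 0 94; 0 0.11 0 0 0 0 94; 0 0.11 0 0 0 0 94; 0 0.055 0 0 0 0 94")

```text
time_s: 27.72
tcp_pos: [0.4604, -0.2717, 0.146]
ee_rot: [[-0.005, 0.001, 1.0], [-1.0, -0.001, -0.005], [0.001, -1.0, 0.001]]
force: [0.8, -0.5, 0.1]
finger_gap: 0.0941
```

Emit:
carry_out(increments="0 0 0 -20 0 0 94; 0 0 0 -35 0 0 94; 0 0 0 -38 0 0 94; 0 0 0 -38 0 0 94; 0 0 0 -38 0 0 94")

```text
time_s: 28.13
tcp_pos: [0.4603, -0.1012, 0.146]
ee_rot: [[-0.001, 0.001, 1.0], [-1.0, -0.0, -0.001], [0.0, -1.0, 0.001]]
force: [0.8, 0.4, -0.2]
finger_gap: 0.094
```

Run:
```python
from h import *
s=status.sense();print(s["tcp_pos"],s["ee_rot"],s["time_s"])
p,d=cams.snapshot("top");P=cloud("top",d);np.savez("pics/top8.npz",p=p,d=d); cv2.imwrite("pics/top8.png",cv2.resize(p[130:280,300:460,::-1],None,fx=5,fy=4,interpolation=cv2.INTER_CUBIC))
```

```text
[ 0.4603 -0.1012  0.146 ] [[-0.0014  0.0012  1.    ]
 [-1.     -0.0003 -0.0014]
 [ 0.0003 -1.      0.0012]] 28.1333
```

View pics/top8.png

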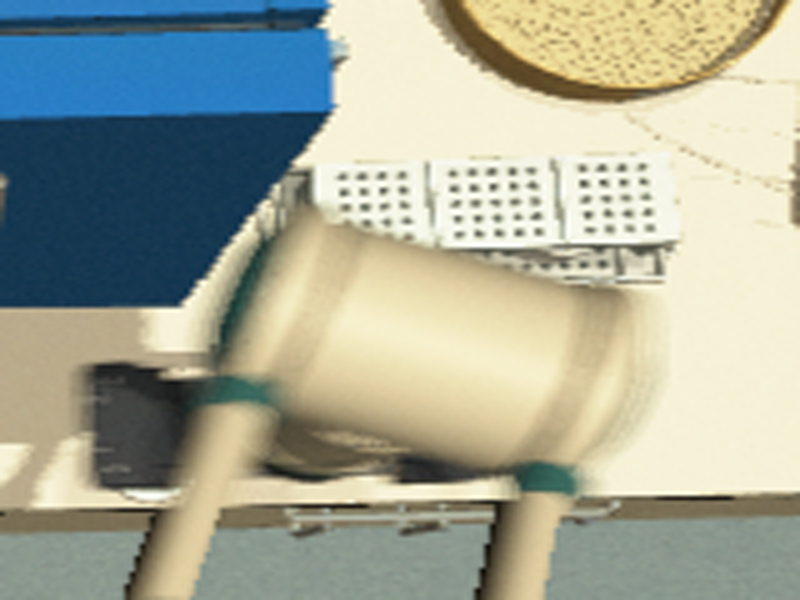

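Emit:
carry_out(increments="0 0 0 -20 0 0 94; 0 0 0 -8.5 10 0 94; 0 0 0 0 30 0 94; 0 0 0 0 30 0 94; 0 0 0 0 20 0 94")

```text
time_s: 28.6
tcp_pos: [0.4597, -0.0736, 0.0542]
ee_rot: [[0.001, -0.0, 1.0], [-1.0, -0.0, 0.001], [0.0, -1.0, -0.0]]
force: [-0.2, -1.1, -0.5]
finger_gap: 0.0938
```

Emit:
carry_out(increments="0 0 0 0 0 0 94; 0 0 0 0 0 0 94")

```text
time_s: 28.77
tcp_pos: [0.46, -0.074, 0.0552]
ee_rot: [[-0.0, -0.001, 1.0], [-1.0, 0.0, -0.0], [-0.0, -1.0, -0.001]]
force: [0.1, -0.8, 0.7]
finger_gap: 0.0937
```

Run:
```python
from h import *
s=status.sense();print(s["tcp_pos"])
p,d=cams.snapshot("top");np.savez("pics/top9.npz",p=p,d=d)
g=cv2.cvtColor(p,cv2.COLOR_RGB2GRAY)
x0,y0,x1,y1=350,150,445,215
cv2.imwrite("pics/top9.png",cv2.resize(p[y0:y1,x0:x1,::-1],None,fx=8,fy=8,interpolation=cv2.INTER_CUBIC))
c=cv2.resize(g[y0:y1,x0:x1],None,fx=8,fy=8,interpolation=cv2.INTER_CUBIC)
m=(cv2.morphologyEx(c,cv2.MORPH_BLACKHAT,np.ones((25,25),np.uint8))>45).astype(np.uint8)
n,lab,st,ce=cv2.connectedComponentsWithStats(m); W=[]
for s,k in zip(st[1:],ce[1:]):
    if 100<s[4]<500 and max(s[2:4])<24 and min(s[2:4])>11: W.append(onz("top",x0+(k[0]+.5)/8-.5,y0+(k[1]+.5)/8-.5,.064))
W=np.array(W)[:,:2]
D=np.linalg.norm(W[:,None]-W[None],axis=2); W=W[np.sort(D,1)[:,2]<.0145]
print(len(W),W.mean(0),W.min(0),W.max(0))
cv2.imwrite("pics/m9.png",m*255)
# shelf top heights
P=cloud("top",d)
for u,v in [(374,175),(384,178),(397,175),(415,172),(425,180),(430,172)]: print((u,v),P[v-1:v+2,u-1:u+2].mean((0,1)))
```

```text
[ 0.46   -0.074   0.0552]
72 [ 0.6296 -0.265 ] [ 0.5855 -0.3528] [ 0.6574 -0.1849]
(374, 175) [ 0.6513 -0.2016  0.0625]
(384, 178) [ 0.6414 -0.2284  0.0646]
(397, 175) [ 0.6488 -0.2649  0.0653]
(415, 172) [ 0.6563 -0.3159  0.0642]
(425, 180) [ 0.6327 -0.3418  0.0641]
(430, 172) [ 0.6549 -0.3573  0.065 ]
```

View pics/top9.png

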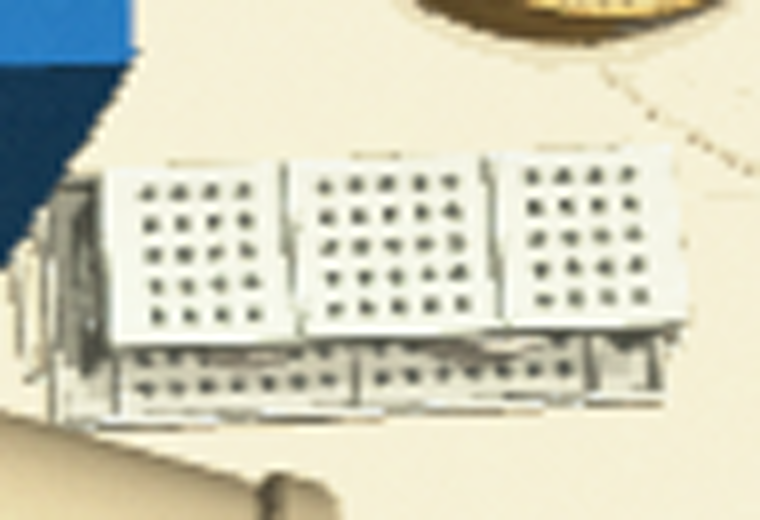

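Run:
```python
from h import *
f=lambda a,b,z:onz("top",350+(a+.5)/8-.5,150+(b+.5)/8-.5,z)
print("centre hole",f(393,246,.064),"mean 4 corner holes of mid block",np.mean([f(*q,.064) for q in[(326,187),(450,181),(336,309),(463,303)]],0))
print("all corners",np.mean([f(*q,.064) for q in[(148,192),(628,174),(158,317),(640,297)]],0))
print("ribs",f(285,250,.07),f(497,245,.07))
print("edges",f(115,345,.064),f(685,322,.064))
```

```text
centre hole [ 0.6338 -0.2688  0.064 ] mean 4 corner holes of mid block [ 0.6342 -0.2691  0.064 ]
all corners [ 0.6342 -0.269   0.064 ]
ribs [ 0.6319 -0.2298  0.07  ] [ 0.6317 -0.303   0.07  ]
edges [ 0.6012 -0.1703  0.064 ] [ 0.604  -0.3675  0.064 ]
```

Emit:
carry_out(increments="0 0 0 0 20 0.5 94; 0 0 0 0 20 0.5 94; 0 0 0 0 7 0 94; 0 0 0 0 0 0 94; 0 0 0 0 0 0 94")

```text
time_s: 29.23
tcp_pos: [0.4622, -0.0744, 0.0092]
ee_rot: [[-0.0, 0.002, 1.0], [-1.0, -0.001, -0.0], [0.001, -1.0, 0.002]]
force: [0.6, 0.2, 0.3]
finger_gap: 0.0938
```

Emit:
carry_out(increments="0 0 0 0 0 0 40; 0 0 0 0 0 0 40; 0 0 0 0 0 0 40; 0 0 0 0 0 0 40; 0 0 0 0 0 0 40")

```text
time_s: 29.65
tcp_pos: [0.4615, -0.0741, 0.0086]
ee_rot: [[-0.0, 0.001, 1.0], [-1.0, -0.0, -0.0], [0.0, -1.0, 0.001]]
force: [0.5, -0.1, 0.8]
finger_gap: 0.0643
```

Emit:
carry_out(increments="0 0 0 0 0 0 40; 0 0 0 0 0 0 40; 0 0 0 0 0 0 40; 0 0 0 0 0 0 40; 0 0 0 0 0 0 40")

```text
time_s: 30.07
tcp_pos: [0.4613, -0.074, 0.0083]
ee_rot: [[-0.0, 0.0, 1.0], [-1.0, 0.0, -0.0], [-0.0, -1.0, 0.0]]
force: [0.1, 0.6, 3.0]
finger_gap: 0.0532
```

Emit:
carry_out(increments="0 0 0 0 -15 0 40; 0 0 0 0 -28 0 40; 0 0 0 0 -35 0 40; 0 0 0 0 -33 0 40; 0 0 0 10 -20 0 40")

```text
time_s: 30.48
tcp_pos: [0.4622, -0.0833, 0.142]
ee_rot: [[0.001, 0.003, 1.0], [-1.0, -0.0, 0.001], [0.0, -1.0, 0.003]]
force: [0.6, -0.3, -0.8]
finger_gap: 0.053
```

Emit:
carry_out(increments="0 0 0 30 0 0 40; 0 0 0 33 0 0 40; 0 0 0 33 0 0 40; 0 0 0 33 0 0 40; 0 0 0 33 0 0 40")

```text
time_s: 30.9
tcp_pos: [0.4607, -0.2473, 0.1389]
ee_rot: [[-0.0, -0.0, 1.0], [-1.0, 0.0, -0.0], [-0.0, -1.0, -0.0]]
force: [0.3, -0.3, -0.4]
finger_gap: 0.0529
```

Emit:
carry_out(increments="0 0 0 17 0 0 40; 0 -0.11 0 0 0 0 40; 0 -0.11 0 0 0 0 40; 0 -0.11 0 0 0 0 40; 0 -0.11 0 0 0 0 40")

```text
time_s: 31.32
tcp_pos: [0.4608, -0.2631, 0.1385]
ee_rot: [[0.43, -0.001, 0.903], [-0.903, 0.001, 0.43], [-0.001, -1.0, -0.001]]
force: [-0.1, 0.2, -0.8]
finger_gap: 0.0533
```

Emit:
carry_out(increments="0 -0.11 0 0 0 0 40; 0 -0.11 0 0 0 0 40; 0 -0.11 0 0 0 0 40; 0 -0.11 0 0 0 0 40; 0 -0.11 0 0 0 0 40")

```text
time_s: 31.73
tcp_pos: [0.4609, -0.2629, 0.1386]
ee_rot: [[0.839, -0.001, 0.544], [-0.544, 0.0, 0.839], [-0.001, -1.0, -0.0]]
force: [-0.0, 0.2, -1.4]
finger_gap: 0.0533
```

Emit:
carry_out(increments="0 -0.11 0 0 0 0 40; 0 -0.11 0 0 0 0 40; 0 -0.11 0 0 0 0 40; 0 -0.11 0 0 0 0 40; 0 -0.11 0 0 0 0 40")

```text
time_s: 32.15
tcp_pos: [0.4609, -0.2629, 0.1386]
ee_rot: [[1.0, -0.001, 0.026], [-0.026, 0.0, 1.0], [-0.001, -1.0, 0.0]]
force: [-0.1, -0.4, -0.1]
finger_gap: 0.0531
```

Emit:
carry_out(increments="0 -0.055 0 0 0 0 40; 0 0 0 0 0 0 40; 0 0 0 0 0 0 40")

```text
time_s: 32.4
tcp_pos: [0.461, -0.2629, 0.1388]
ee_rot: [[1.0, -0.001, -0.022], [0.022, 0.0, 1.0], [-0.001, -1.0, 0.0]]
force: [0.2, -0.7, -0.7]
finger_gap: 0.0532
```

Emit:
carry_out(increments="0 0 0 20 0 -2 40; 0 0 0 32 0 -2 40; 0 0 0 35 0 -2 40; 0 0 0 35 0 -2 40; 0 0 0 30 0 -2 40")

```text
time_s: 32.82
tcp_pos: [0.6155, -0.2693, 0.1389]
ee_rot: [[1.0, 0.001, -0.023], [0.023, -0.0, 1.0], [0.001, -1.0, -0.0]]
force: [-0.5, 0.5, -1.1]
finger_gap: 0.053
```

Emit:
carry_out(increments="0 0 0 15 0 0 40; 0 0 0 6 10 0 40; 0 0 0 0 20 0 40; 0 0 0 0 15 0 40; 0 0 0 0 8 0 40")

```text
time_s: 33.23
tcp_pos: [0.632, -0.2679, 0.0829]
ee_rot: [[1.0, -0.005, -0.023], [0.023, 0.002, 1.0], [-0.005, -1.0, 0.002]]
force: [-1.1, 0.1, -1.4]
finger_gap: 0.0531
```

Emit:
carry_out(increments="0 0 0 0 0 0 40; 0 0 0 0 0 0 40")

```text
time_s: 33.4
tcp_pos: [0.6336, -0.2688, 0.0858]
ee_rot: [[1.0, -0.001, -0.023], [0.023, 0.001, 1.0], [-0.001, -1.0, 0.001]]
force: [-0.0, 0.4, -1.1]
finger_gap: 0.0527
```

Run:
```python
from h import *
s=status.sense();print(s["tcp_pos"],s["ee_rot"])
p,d=cams.snapshot("top"); cv2.imwrite("pics/top10.png",cv2.resize(p[140:230,340:460,::-1],None,fx=6,fy=6,interpolation=cv2.INTER_CUBIC))
```

```text
[ 0.6336 -0.2688  0.0858] [[ 0.9997 -0.0013 -0.0232]
 [ 0.0233  0.0005  0.9997]
 [-0.0013 -1.      0.0005]]
```

View pics/top10.png

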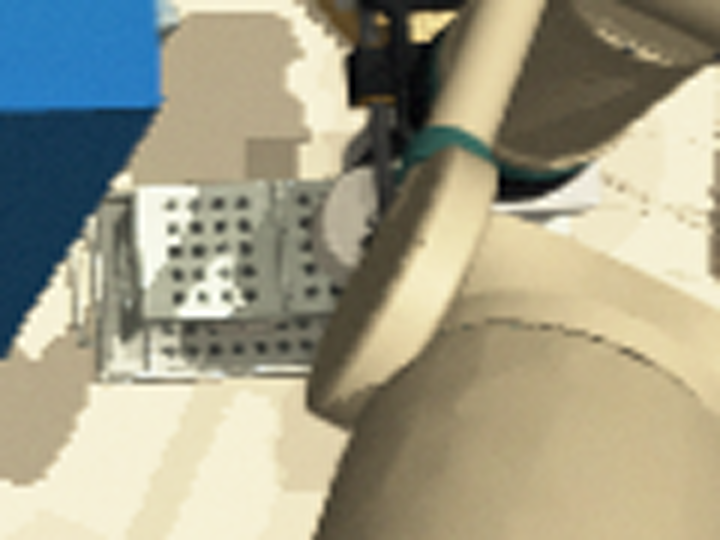

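Emit:
carry_out(increments="0 0 0 0 6 0 40; 0 0 0 0 4 0 40; 0 0 0 0 2 0 40; 0 0 0 0 0.8 0 40; 0 0 0 0 0 0 40")

```text
time_s: 33.87
tcp_pos: [0.6343, -0.2688, 0.0732]
ee_rot: [[1.0, -0.0, -0.024], [0.024, 0.0, 1.0], [-0.0, -1.0, 0.0]]
force: [-0.4, -0.1, -1.5]
finger_gap: 0.0529
```

Emit:
carry_out(increments="0 0 0 0 0.5 0 40; 0 0 0 0 0 0 40; 0 0 0 0 0 0 40")

```text
time_s: 34.12
tcp_pos: [0.6346, -0.2689, 0.073]
ee_rot: [[1.0, 0.0, -0.024], [0.024, -0.0, 1.0], [0.0, -1.0, -0.0]]
force: [0.9, -0.9, -1.6]
finger_gap: 0.0533
```

```bash
python3 -c "
from h import *
print(onz('top',393.8,176,.1075),'expect y -.242'); print(status.sense()['tcp_pos'])"
```

```text
[ 0.6353 -0.2442  0.1075] expect y -.242
[ 0.6346 -0.2689  0.073 ]
```

Emit:
carry_out(increments="0 0 0 0 0.6 0 40; 0 0 0 0 0 0 40; 0 0 0 0 0 0 40")

```text
time_s: 34.37
tcp_pos: [0.6345, -0.2688, 0.0723]
ee_rot: [[1.0, 0.0, -0.024], [0.024, -0.0, 1.0], [0.0, -1.0, -0.0]]
force: [-0.8, -0.9, -1.5]
finger_gap: 0.0532
```

Emit:
carry_out(increments="0 0 0 0 0.5 0 40; 0 0 0 0 0 0 40; 0 0 0 0 0 0 40")

```text
time_s: 34.62
tcp_pos: [0.6345, -0.2689, 0.0723]
ee_rot: [[1.0, 0.0, -0.024], [0.024, -0.0, 1.0], [0.0, -1.0, -0.0]]
force: [-1.1, 0.4, 2.0]
finger_gap: 0.0533
```

Contact at the expected height (force +2 N). Release and withdraw.

Emit:
carry_out(increments="0 0 0 0 0 0 60; 0 0 0 0 0 0 85; 0 0 0 0 0 0 85; 0 0 0 0 0 0 85; 0 0 0 0 0 0 85")

```text
time_s: 35.03
tcp_pos: [0.6344, -0.2688, 0.0717]
ee_rot: [[1.0, -0.0, -0.024], [0.024, -0.0, 1.0], [-0.0, -1.0, -0.0]]
force: [0.2, -0.1, -0.1]
finger_gap: 0.0828
```

Emit:
carry_out(increments="0 0 0 0 -8 0 85; 0 0 0 0 -20 0 85; 0 0 0 0 -30 0 85; 0 0 0 0 -30 0 85; 0 0 0 -20 -10 0 85")

```text
time_s: 35.45
tcp_pos: [0.6195, -0.2706, 0.175]
ee_rot: [[1.0, 0.01, -0.025], [0.025, -0.004, 1.0], [0.01, -1.0, -0.005]]
force: [0.4, -1.0, 0.9]
finger_gap: 0.0849
```

Emit:
carry_out(increments="0 0 0 -35 0 0 85; 0 0 0 -35 0 -10 85; 0 0 0 -35 0 -30 85; 0 0 0 -30 0 -35 85; 0 0 0 -15 0 -35 85")

```text
time_s: 35.87
tcp_pos: [0.4704, -0.3761, 0.1713]
ee_rot: [[1.0, -0.001, -0.025], [0.025, -0.0, 1.0], [-0.001, -1.0, -0.0]]
force: [-0.3, -0.4, 0.4]
finger_gap: 0.0847
```

Emit:
carry_out(increments="0 0 0 -25 0 -30 85; 0 0 0 -25 0 -30 85; 0 0 0 -25 0 -30 85; 0 0 0 -15 0 -20 85; 0 0 0 0 0 0 85")

```text
time_s: 36.28
tcp_pos: [0.3826, -0.4934, 0.1703]
ee_rot: [[1.0, -0.001, -0.019], [0.019, -0.004, 1.0], [-0.001, -1.0, -0.004]]
force: [0.4, 0.1, 0.0]
finger_gap: 0.0849
```

Emit:
carry_out(increments="0 0 0 0 0 0 85; 0 0 0 0 0 0 85")

```text
time_s: 36.45
tcp_pos: [0.3862, -0.4881, 0.1702]
ee_rot: [[1.0, 0.001, -0.024], [0.024, 0.0, 1.0], [0.001, -1.0, 0.0]]
force: [0.4, 0.7, 0.5]
finger_gap: 0.0848
```

Run:
```python
from h import *
s=status.sense();print(s["tcp_pos"],s["force"],s["time_s"])
p,d=cams.snapshot("top");P=cloud("top",d);np.savez("pics/top11.npz",p=p,d=d); cv2.imwrite("pics/top11.png",cv2.resize(p[140:270,120:460,::-1],None,fx=2.3,fy=2.3,interpolation=cv2.INTER_CUBIC))
cv2.imwrite("pics/top11b.png",cv2.resize(p[140:230,340:460,::-1],None,fx=6,fy=6,interpolation=cv2.INTER_CUBIC))
for nm,(u,v),h in [("S",(398,177),.094),("big",(143,233),.085),("rowjar",(206,248),.06)]: print(nm); tin("top",u,v,h)
for u,v in [(374,175),(384,178),(415,172),(425,180),(430,172)]: print((u,v),P[v-1:v+2,u-1:u+2].mean((0,1)))
p,d=cams.snapshot("side"); cv2.imwrite("pics/side11.png",p[:,:,::-1])
```

```text
[ 0.3862 -0.4881  0.1702] [0.3989 0.6599 0.5147] 36.45
S
[392 168  20  20 315] [ 0.6337 -0.2689  0.094 ] z 0.09302107308501718 diam 0.05283945131392699
big
[130 222  24  23 439] [0.5026 0.4366 0.085 ] z 0.08438328048174183 diam 0.06290225155283954
rowjar
[196 240  19  18 255] [0.4575 0.2704 0.06  ] z 0.059562602287048974 diam 0.049049372325473246
(374, 175) [ 0.6511 -0.2014  0.0633]
(384, 178) [ 0.6414 -0.2284  0.0646]
(415, 172) [ 0.6564 -0.316   0.0638]
(425, 180) [ 0.6325 -0.3415  0.0649]
(430, 172) [ 0.6549 -0.3573  0.0651]
```

View pics/top11.png

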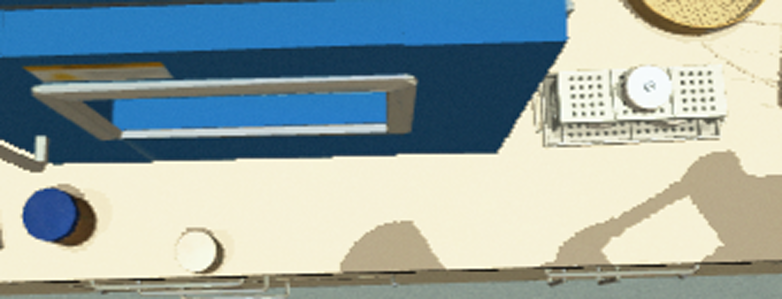

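View pics/top11b.png

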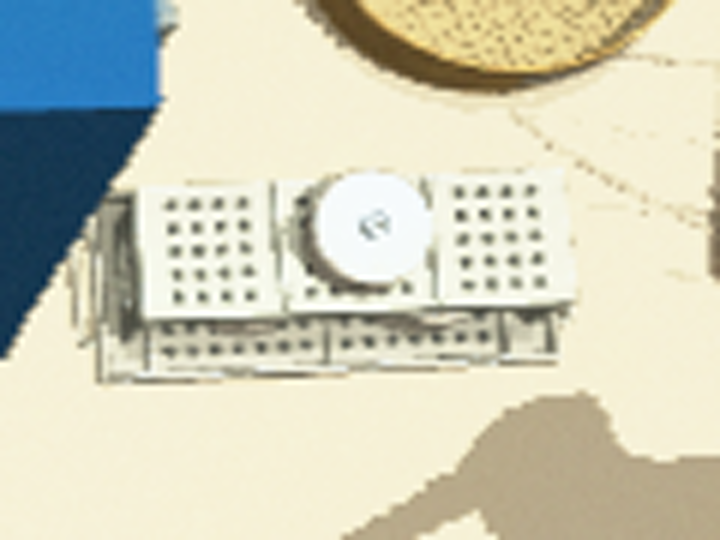

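```bash
python3 -c "
from plant import job; print(job.job_done())"
```

```text
the job is handed in; nothing more can be done
None
```

The carrier is loaded and handed in at 36.5 s of the 141 s allowed, done in the order you asked for. The large tin is in the right-hand bay and the medium tin in the left. The bridge shelf stands over them, and the small tin stands on it between the ribs.

My last checks with the top camera, the arm clear of everything:
- **Shelf:** its top reads 63–65 mm above the worktop at points spread along it, against 64 mm expected, so both feet are down in the slots.
- **Small tin:** its centre is within about 1 mm of the shelf's centre. Its lid reads 93 mm, against 94 mm expected.
- **Large and medium tins:** after placing, their lids read 40 mm and 36 mm, against 41 and 37 mm expected, so both were upright in their bays. The shelf now hides them, so I could not measure them again.
- **Jars:** both are within 0.2 mm of where they started.

No check failed. The camera and the arm disagreed by at most about 2–3 mm, well inside the clearances. The highest contact force I saw was about 7 N, while setting the shelf down.

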